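# Change the resin syringe and set out pickup covers for potting

### The job

Get the pickup potting bench ready. Change the syringe in the pump: lift the sprung clamp bar clear of its notch and turn it fully aside, put the empty syringe in the yellow bin, lay the full one in the cradle with its nozzle at the same end as the empty one's and its flange in the flange slot, then turn the bar back and ease it down onto the barrel without letting it snap. Lay every gold pickup cover from the rack in a pocket of the blue nest, open side up and fully home, and leave the tin, the cork block and the cup as they are.

Things in the scene. Friction and masses are not known exactly. Their poses are not given: they have to be found in the camera images.
- pump: white syringe pump, fixed: block 165 mm (x -60 to 105) by 235 mm (y -85 to 150), 70 mm high. Origin on the bench under the cradle's middle; y runs along the syringe's axis, -y the nozzle end; +x goes from the front panel to the clamp post. On its top: two V rests, a flange slot, a black pusher block (50 mm wide, y 127 to 147, 128 mm high), the post's dark collar (x 49 to 91, y -25 to 25, 129 mm high).
- cradle (a point): where the middle of a syringe's barrel axis comes to lie, 100 mm above the bench, 30 mm above the pump's top; axes as the pump's. The rests are 10 mm thick, at y -45 and +45, open between, 45 degree faces 47 mm apart at the top. The syringe may sit up to 4 mm either way along y.
- flange_slot (a point): middle of the flange slot, 100 mm above the bench, 57 mm from the cradle point in +y. The slot is 14 mm wide, between a V rest and two stop plates (48 mm wide over all, tops 6 mm above the barrel axis).
- clamp_pivot (a point): point on the axis of the clamp post, pump x +75, y 0, 117 mm above the bench, fixed to the pump. The bar turns about the vertical line through it.
- clamp_knob (a point): centre of the top face of the red knob on the free end of the clamp bar: an upright cylinder 18 mm in diameter and 34 mm high, 110 mm from the post's axis, on top of the bar. The bar is a steel strip 12 mm wide and 12 mm thick; its underside is 46 mm below this point. This point is 157 mm above the bench plus the value of clamp_lift.
- clamp_lift (a joint): height of the clamp bar, 0 to 0.035 m; about 0.004 on a barrel, 0 with none. A spring pushes it down with 8 N low, 12 N high: let go when raised over the cradle, it snaps down. Below 0.018 it sits in the collar's notch and turns no more than 0.15 rad; above, it turns freely; turned aside it rests on the collar at 0.018 and stays by itself.
- clamp_swing (a joint): turn of the clamp bar about the post in rad, 0 (over the cradle, pointing to the pump's -x) to 1.75 (end stop); growing values turn it counter-clockwise seen from above, so that at 1.57 the knob lies to the pump's -y side of the post. Turned fully aside means more than 1.2.
- full_syringe: full syringe, about 120 g: dark grey barrel 30 mm thick, 110 mm long; milky flange 46 mm wide, 30 mm high, 5 mm thick (it lies on its flat without rolling); nozzle 9 mm thick, 22 mm long; plunger drawn out, ending 58 mm behind the flange in a disc 28 mm across. Origin on the axis at mid-barrel; -y points to the nozzle, the flange is at y 55 to 60. Lies on the bench, axis 15 mm up.
- full_syringe_nozzle (a point): tip of the full syringe's nozzle, 77 mm from its origin.
- empty_syringe: empty syringe, the same but with a milky white barrel and the plunger pushed in (it ends 14 mm behind the flange). About 50 g. Origin and axes as for the full one. Lies clamped in the pump at first.
- bin: yellow open bin for empties, 225 mm (x) by 150 mm (y) by 40 mm high, walls and floor 4 mm thick, fixed. Origin under the centre of its floor.
- rack: wooden cover rack, a bar 180 mm long (y) by 85 mm by 10 mm high, fixed, with three black tongues 62 mm apart along y (at -62, 0 and +62), each 18 mm wide. A cover stands on its end on a tongue and leans back towards the rack's +x at 30 degrees from upright, its open side facing the rack's -x and up; its lower end is 26 mm above the bench at the tongue. Beside the tongues the covers' edges are free.
- nest: blue potting nest, a plate 105 mm (x) by 200 mm (y) by 18 mm high, fixed, with three pockets side by side along y, each 71 mm (x) by 35 mm (y) and 8 mm deep. Origin under its centre.
- nest_hole0 (a point): centre of the mouth of pocket 1 of the nest, level with the nest's top face, at y -62 mm of the nest.
- nest_hole1 (a point): centre of the mouth of pocket 2 of the nest, level with the nest's top face, at y 0 mm of the nest.
- nest_hole2 (a point): centre of the mouth of pocket 3 of the nest, level with the nest's top face, at y 62 mm of the nest.
- cover1: gold pickup cover, an open-topped box 66 mm (x) by 30 mm (y) by 24 mm (z), walls 3 mm, 50 g. Origin at the centre of the outside of its closed face (which has six black dots in a row); its z axis points out of the open side. At first it stands in the rack; one of the three covers may be missing.
- cover2: gold pickup cover, an open-topped box 66 mm (x) by 30 mm (y) by 24 mm (z), walls 3 mm, 50 g. Origin at the centre of the outside of its closed face (which has six black dots in a row); its z axis points out of the open side. At first it stands in the rack; one of the three covers may be missing.
- cover3: gold pickup cover, an open-topped box 66 mm (x) by 30 mm (y) by 24 mm (z), walls 3 mm, 50 g. Origin at the centre of the outside of its closed face (which has six black dots in a row); its z axis points out of the open side. At first it stands in the rack; one of the three covers may be missing.
- filler_tin: bystander: tin of filler, 66 mm in diameter, 85 mm high, origin under its centre.
- sanding_block: bystander: cork sanding block, 65 by 115 by 34 mm, origin under its centre.
- mixing_cup: bystander: white mixing cup, 64 mm across, 62 mm high, origin under its centre.
Not all that is in view belongs to the job. What is shaped like the cover1 but orange is not meant. What is shaped like the empty_syringe but green is not meant.

How it is judged:
By the outcome, as a careful person would: the job done as asked, in the order asked, and still so for the second after the job is handed in, with the robot touching nothing.
Of cover1, cover2, cover3 only 2 to 3 are there at a start; the rules pass over those that are not, and their reading is None.
At some moment in a run one of full_syringe may be knocked a few centimetres aside while the robot is not near it.
It also fails if it takes over 192 s, if anything falls off the work surface, if the arm or the gripper's body presses on something with over 40 N, if the wrist force passes 120 N, or if a joint passes its speed limit or range.

### The arm

A 6-joint arm with a two-finger parallel gripper is mounted at the origin on the work surface. World frame = base frame: x ahead of the robot, y to its left, z up, the work surface at z = 0. Lengths are in m, angles in rad, forces in N, time in s.
With the tool pointing down it reaches from about 0.25 to 0.775 m from the base axis. Payload 4 kg.
Tool frame: the origin (TCP) lies on the centre line of the jaws, within the pads' length; the fingertips stand 17 mm ahead of it and the grasp point (between the pads) lies 2 mm behind it; z points along the fingers, y is the line along which they close (so a half turn about z gives the same grasp; the last joint's range is limited). The gripper opens to 94 mm and grips with 3 to 60 N. Pads are 16 mm wide; open, the fingers measure 119 mm over their backs; the gripper's body (75 mm by 177 mm) begins 78 mm behind the grasp point.
Start: joints at [-1.211, 0.087, 1.371, -0, 1.684, -0.103], TCP at [0.246, -0.492, 0.223] pointing down, gripper open.
Joint ranges: [-3.1, 3.1], [-0.76, 2.03], [0.27, 2.55], [-1.08, 4.22], [0.17, 2.65], [-2.57, 2.57]. Speed limits (rad/s): [2.79, 2.79, 3.14, 3.14, 3.14, 3.14].

### API

Orientations are given as [roll, pitch, yaw] about the fixed x, y, z axes, in that order (R = Rz(yaw) Ry(pitch) Rx(roll)).
In Python, from bench import robot gives the robot as it stands.
- The arm moves only by the tool servo_tool, never from a script. Its argument "plan" is a list of rows, each a list of 7 numbers: the shift along the tool's x, y, z normalised to -1 to 1, where 1 is 0.1 m, then the turn, a rotation vector about the tool's x, y, z normalised to -1 to 1, where 1 is pi/2 rad, then the finger opening in mm, from 0 to 94. In form: [[x, y, z, ax, ay, az, gripper], ...]. A call has 1 to 12 rows; each row is the pose to reach, as a shift and turn from the pose commanded when the call began, along the tool's axes at that moment; what a row does not reach only later rows make up. A row lasts 1/12 s, in which the tool goes at most 41.7 mm and 7.16 degrees, less where a joint would pass 70% of its speed; a pose out of reach is approached as far as the arm can. A call with a number of a shift or a turn outside -1 to 1 is refused whole. A call with a gripper value outside its range is refused whole. The fingers move at their own pace and stop on an object; the grip force is fixed at half the most. Time passes only in rows, so rows that repeat a pose let the fingers close. It gives the time, the measured TCP pose, the force, the opening and the grip force at its end, in the units of the state.
- robot.get_obs(): the state, without advancing time (a new reading comes with each control period).
- robot.snapshot(name): name is "scene" or "top"; returns the picture (480x640x3 uint8, red, green, blue); there is no depth.
- robot.camera_params(name): a dict with "camera_matrix" (3x3 intrinsics, pixels), "rvec" (rotation vector, rad) and "tvec" (3), from world to camera coordinates, as OpenCV has them. Camera axes: x right, y down, z forward; pixel columns grow to the right and rows downward; lengths in m; the calibration is good to about 2 mm. A picture is of the moment at which its call begins. camera_params takes no time and is no camera call.
- robot.close_job(): hands the job in; it is judged then, once.
Trained networks look in the newest picture that a camera, given by its name, has taken for a name from the list of things; names that differ only in an ending like _2 or _b are one class to them, and where a whole thing is asked for, a point or a joint stands for the part that bears it (a point fixed in the world has none). Each returns a list of dicts, best first, with "conf" (0 to 1); they miss things now and then, are a little off and sometimes report something else, mostly with a low value. They report only what shows in the picture. A call takes as long as a camera call. They do not tell look-alikes from the thing itself.
- robot.find_in(thing, camera): "extent" ([centre column, centre row, width, height] in pixels, round what is visible of it).
The state is a dict: "time": time; "joint_positions": joint angles; "qvel": joint speeds; "joint_torque": joint torques, N m; "tool_pos": TCP position; "ee_rot": TCP orientation; "wrist_force": force on the tool from outside, world axes, zero at the start; "wrist_torque": the same for the moment, N m; "width": finger opening in m; "finger_force": force on a finger pad.
Only numpy, scipy, OpenCV 4.12 (cv2) and the standard library are available. Lean on these libraries where they do the work, as an engineer would, in place of code of your own. Each camera call takes 0.05 s, during which the arm holds its last target. There are 200 camera calls.

## Working session

There is one attempt and no reset: what is moved stays moved. The work goes in short steps, Python scripts to look and compute and a tool call to move; the robot and the scene stay as the last step left them, time stands still between calls to the robot, and variables do not carry over. Pictures are saved under pics/ and viewed, at most 14 in all, crops included, and the job is handed in when it is done.

Besides the shell and the picture viewer there is one more tool, called as name([rows], argument=value, ...), one row to a line, values as JSON. servo_tool: Moves the arm, as the interface text tells. Scaled input: -1 to 1 covers 0.1 m each way for a shift and pi/2 rad each way for a turn. Its arguments: {"type":"object","properties":{"plan":{"type":"array","items":{"type":"array","items":{"type":"number"}}}},"required":["plan"]}

```bash
ls; mkdir -p pics; cat > h.py <<'E'
import numpy as np, cv2
from bench import robot
def snap(cam,fn=None):
    im=robot.snapshot(cam)
    if fn: cv2.imwrite('pics/'+fn,im[:,:,::-1])
    return im
def P(cam):
    c=robot.camera_params(cam); K=np.array(c['camera_matrix'],float); R=cv2.Rodrigues(np.array(c['rvec'],float))[0]; t=np.array(c['tvec'],float).ravel(); return K,R,t
def ray(cam,px,z):
    K,R,t=P(cam); C=-R.T@t; d=R.T@np.linalg.solve(K,[px[0],px[1],1.]); return C+d*(z-C[2])/d[2]
def proj(cam,p):
    K,R,t=P(cam); q=(np.atleast_2d(p)@R.T+t)@K.T; return q[:,:2]/q[:,2:]
E
python3 - <<'E'
from h import *
for c in('scene','top'):
    snap(c,c+'0.png'); K,R,t=P(c); print(c,-R.T@t,R[2],K[0,0])
    for n in ['pump','clamp_knob','full_syringe','full_syringe_nozzle','empty_syringe','bin','rack','nest','cover1','filler_tin','sanding_block','mixing_cup']:
        try: print(n,[(np.round(d['extent']).astype(int).tolist(),round(d['conf'],2)) for d in robot.find_in(n,c)][:6])
        except Exception as e: print(n,e)
o=robot.get_obs();print(o)
E
```

```text
pics
scene [ 0.91887088 -0.6136053   0.96415215] [-0.34919269  0.54873097 -0.75957803] 433.47167146791816
pump [([337, 215, 87, 92], 0.62)]
clamp_knob [([334, 198, 43, 27], 0.74), ([338, 211, 86, 96], 0.35)]
full_syringe [([378, 160, 41, 26], 0.96)]
full_syringe_nozzle [([380, 161, 38, 32], 0.63)]
empty_syringe [([329, 204, 32, 37], 0.72), ([288, 181, 36, 22], 0.67)]
bin [([339, 214, 91, 96], 0.49)]
rack [([315, 327, 61, 71], 0.74), ([254, 284, 78, 78], 0.33)]
nest [([253, 284, 79, 73], 0.73)]
cover1 [([350, 360, 27, 35], 0.68), ([300, 334, 21, 22], 0.65), ([313, 312, 23, 22], 0.61), ([254, 282, 80, 72], 0.19)]
filler_tin [([390, 272, 29, 40], 0.87), ([315, 325, 62, 70], 0.72)]
sanding_block [([415, 213, 45, 25], 0.89), ([335, 198, 41, 28], 0.56), ([339, 214, 92, 95], 0.44)]
mixing_cup [([300, 393, 28, 39], 0.78)]
top [0.40499365 0.00985479 1.13527885] [ 0.11713115  0.00419043 -0.99310762] 507.3161075755549
pump [([263, 243, 115, 83], 0.91)]
clamp_knob [([282, 241, 16, 58], 0.95), ([262, 246, 115, 83], 0.25)]
full_syringe [([131, 259, 85, 28], 0.71), ([261, 245, 117, 85], 0.66)]
full
[... 616 characters left out ...]
joint_positions': array([-1.21105918e+00,  8.72128788e-02,  1.37071525e+00, -1.85340946e-05,
        1.68363173e+00, -1.03076162e-01]), 'qvel': array([ 2.10041301e-05,  2.65811179e-04,  1.96179132e-03,  4.36945676e-04,
        2.01135263e-03, -5.56662072e-05]), 'joint_torque': array([ 3.06677439e-04, -3.40039158e+01, -3.02595162e+01,  7.18059135e-02,
        2.39119405e-02, -1.25984369e-05]), 'tool_pos': array([ 0.24555936, -0.49213981,  0.22249109]), 'ee_rot': array([3.14156192e+00, 2.16935960e-05, 4.62811218e-01]), 'wrist_force': array([ 0.23789385,  0.19337738, -0.14050849]), 'wrist_torque': array([ 0.03302183, -0.01775489,  0.01473844]), 'finger_force': 0.0, 'width': 0.09429597672607731}
```

```bash
python3 - <<'E'
import cv2
a=cv2.imread('pics/top0.png');cv2.imwrite('pics/top0c.png',cv2.resize(a[110:410,80:560],(800,500),interpolation=cv2.INTER_CUBIC))
a=cv2.imread('pics/scene0.png');cv2.imwrite('pics/scene0c.png',cv2.resize(a[130:430,200:460],(520,600),interpolation=cv2.INTER_CUBIC))
E
```

```text
(no output)
```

View pics/top0c.png

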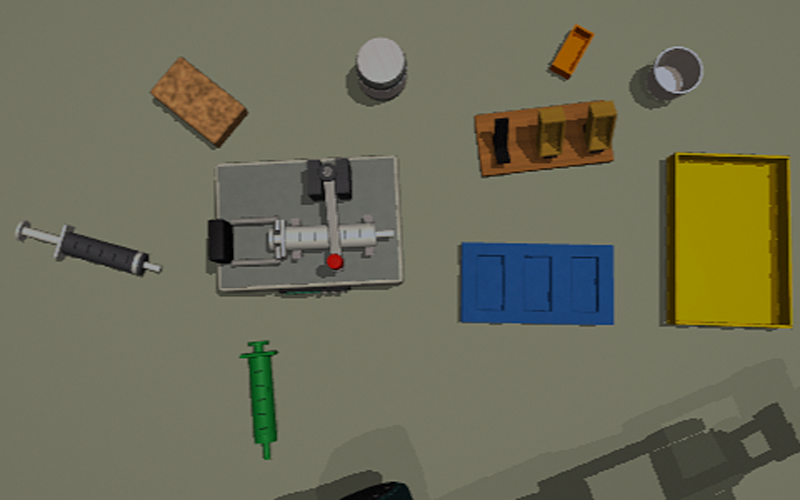

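View pics/scene0c.png

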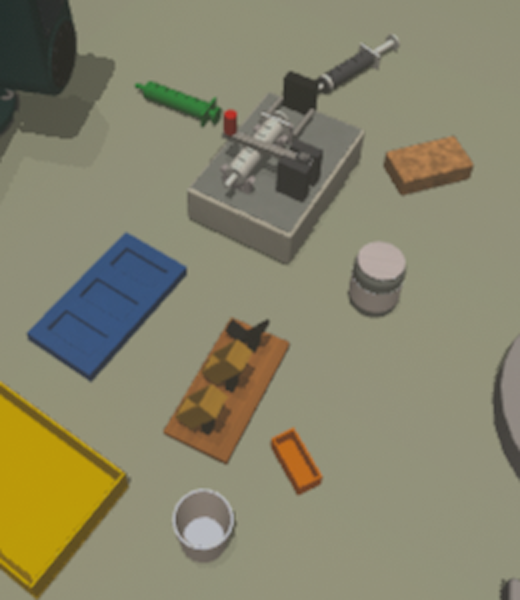

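```bash
cat > fit.py <<'E'
from h import *
from scipy.optimize import minimize
def box(x0,x1,y0,y1,z0,z1): return np.array([[x,y,z] for x in(x0,x1) for y in(y0,y1) for z in(z0,z1)])
def cyl(r,y0,y1,z=0): 
    a=np.linspace(0,2*np.pi,24,endpoint=False); return np.array([[r*np.cos(t),y,z+r*np.sin(t)] for t in a for y in(y0,y1)])
def place(p,V):
    c,s=np.cos(p[2]),np.sin(p[2]); return V@np.array([[c,s,0],[-s,c,0],[0,0,1]])+[p[0],p[1],0]
def render(cam,parts,p,S=4,shape=(480,640)):
    m=np.zeros((shape[0]*S,shape[1]*S),np.uint8)
    for V in parts:
        q=(proj(cam,place(p,V))+.5)*S; cv2.fillConvexPoly(m,cv2.convexHull(np.round(q).astype(np.int32)),1)
    return m
def fit(masks,parts,p0,S=4):
    big={c:cv2.resize(m.astype(np.uint8),None,fx=S,fy=S,interpolation=cv2.INTER_NEAREST) for c,m in masks.items()}
    def cost(p):
        s=0
        for c,m in big.items():
            r=render(c,parts,p,S); s+=1-(r&m).sum()/max(1,(r|m).sum())
        return s/len(big)
    sim=np.array([p0]+[np.array(p0)+d for d in np.diag([.015,.015,.08])])
    r=minimize(cost,p0,method='Nelder-Mead',options=dict(initial_simplex=sim,xatol=2e-4,fatol=1e-4,maxiter=150)); return r.x,r.fun
def comp(m,px):
    n,l,st,ce=cv2.connectedComponentsWithStats(m.astype(np.uint8)); 
    ys,xs=np.nonzero(m); i=np.argmin((xs-px[0])**2+(ys-px[1])**2); return l==l[ys[i],xs[i]]
E
python3 - <<'E'
from fit import *
T=cv2.imread('pics/top0.png');S=cv2.imread('pics/scene0.png')
for im,pts in((T,{'bg':(300,380),'nest':(380,300),'bin':(520,250),'wood':(400,208),'pumptop':(230,230),'pumpedge':(320,260),'barrel':(140,262),'collar':(270,225),'pusher':(212,255),'knob':(281,267)}),(S,{'bg':(350,300),'nest':(253,290),'bin':(225,375),'wood':(300,330),'pumptop':(320,210),'pumpside':(310,242),'collar':(348,215),'pusher':(349,176)})):
    h=cv2.cvtColor(im,cv2.COLOR_BGR2HSV)
    for k,(x,y) in pts.items(): print(k,im[y,x],h[y,x])
for n,px,z in [('pump',(262,244),.07),('nest',(402,280),.018),('bin',(516,254),.0),('rack',(407,193),.01),('full',(141,262),.015),('knob',(281,267),.161),('post',(276,213),.13)]: print(n,ray('top',px,z))
E
```

```text
bg [ 91 107 107] [ 30  38 107]
nest [118  66  27] [107 197 118]
bin [  0 137 155] [ 27 255 155]
wood [ 36  81 131] [ 14 185 131]
pumptop [ 94 100  99] [ 35  15 100]
pumpedge [120 133 139] [ 21  35 139]
barrel [43 40 40] [120  18  43]
collar [56 54 55] [135   9  56]
pusher [34 34 35] [ 0  7 35]
knob [ 17  23 160] [  1 228 160]
bg [121 144 145] [ 29  42 145]
nest [127  85  58] [108 139 127]
bin [ 10 154 187] [ 24 241 187]
wood [ 49  95 123] [ 19 153 123]
pumptop [153 163 161] [ 36  16 163]
pumpside [ 86  96 100] [ 21  36 100]
collar [55 59 61] [20 25 61]
pusher [44 51 51] [30 35 51]
pump [0.52465884 0.14333708 0.07      ]
nest [ 0.44746328 -0.15797827  0.018     ]
bin [ 0.50347378 -0.41768139  0.        ]
rack [ 0.64345528 -0.1761331   0.01      ]
full [0.49374438 0.41850542 0.015     ]
knob [0.4695204  0.09523186 0.161     ]
post [0.58026956 0.10787946 0.13      ]
```

```bash
cat > m.py <<'E'
from fit import *
import sys
I={c:cv2.imread('pics/%s0.png'%c) for c in('top','scene')}
H={c:cv2.cvtColor(I[c],cv2.COLOR_BGR2HSV).astype(int) for c in I}
def run(name,f,px,parts,p0):
    ms={}
    for c in px: 
        h=H[c]; m=f(h[...,0],h[...,1],h[...,2]); ms[c]=np.any([comp(m,q) for q in px[c]],axis=0)
    for cs in [[c] for c in px]+([list(px)] if len(px)>1 else []):
        x,e=fit({c:ms[c] for c in cs},parts,p0); print(name,cs,np.round(x,4),round(e,3))
run('nest',lambda h,s,v:(abs(h-107)<8)&(s>90),dict(top=[(380,300)],scene=[(253,290)]),[box(-.0525,.0525,-.1,.1,0,.018)],[.447,-.158,0])
run('bin',lambda h,s,v:(abs(h-26)<5)&(s>180),dict(top=[(520,250)]),[box(-.1125,.1125,-.075,.075,0,.04)],[.503,-.418,0.])
run('rack',lambda h,s,v:(abs(h-17)<7)&(s>110),dict(top=[(400,208)]),[box(-.0425,.0425,-.09,.09,0,.01)],[.643,-.176,.08])
run('pump',lambda h,s,v:(v<75)&(s<60),dict(top=[(270,225),(212,255)],scene=[(348,215),(349,176)]),[box(.049,.091,-.025,.025,.07,.129),box(-.025,.025,.127,.147,.07,.128)],[.51,.11,0])
run('full',lambda h,s,v:(v<70)&(s<60),dict(top=[(141,262)],scene=[(373,163)]),[cyl(.015,-.055,.055,.015)],[.494,.418,-1.75+1.57])
run('knob',lambda h,s,v:((h<8)|(h>172))&(s>150),dict(top=[(281,267)],scene=[(315,190)]),[cyl(.009,-.017,.017)[:,[0,2,1]]+[0,0,.144]],[.47,.095,0])
E
python3 m.py; python3 - <<'E'
from h import *
a=cv2.imread('pics/top0.png');b=cv2.imread('pics/scene0.png')
A=cv2.resize(a[200:300,195:335],(800,571),interpolation=cv2.INTER_CUBIC); cv2.imwrite('pics/pumpc.png',A)
E
```

```text
nest ['top'] [ 0.4484 -0.1579 -0.0291] 0.018
nest ['scene'] [ 0.4422 -0.1532  0.0017] 0.112
nest ['top', 'scene'] [ 0.4477 -0.1579 -0.0291] 0.074
bin ['top'] [ 0.502  -0.4102 -0.0485] 0.039
rack ['top'] [ 0.6461 -0.1747  0.1066] 0.12
pump ['top'] [0.5041 0.1063 0.0306] 0.374
pump ['scene'] [0.5028 0.1083 0.0291] 0.332
pump ['top', 'scene'] [0.5038 0.1061 0.0322] 0.356
full ['top'] [ 0.4943  0.4159 -0.2913] 0.166
full ['scene'] [ 0.5034  0.4192 -0.0472] 0.848
full ['top', 'scene'] [ 0.4941  0.4152 -0.2888] 0.514
knob ['top'] [0.4712 0.0973 0.0293] 0.147
knob ['scene'] [0.4656 0.1036 0.0118] 0.715
knob ['top', 'scene'] [0.4712 0.0969 0.0235] 0.435
```

View pics/pumpc.png

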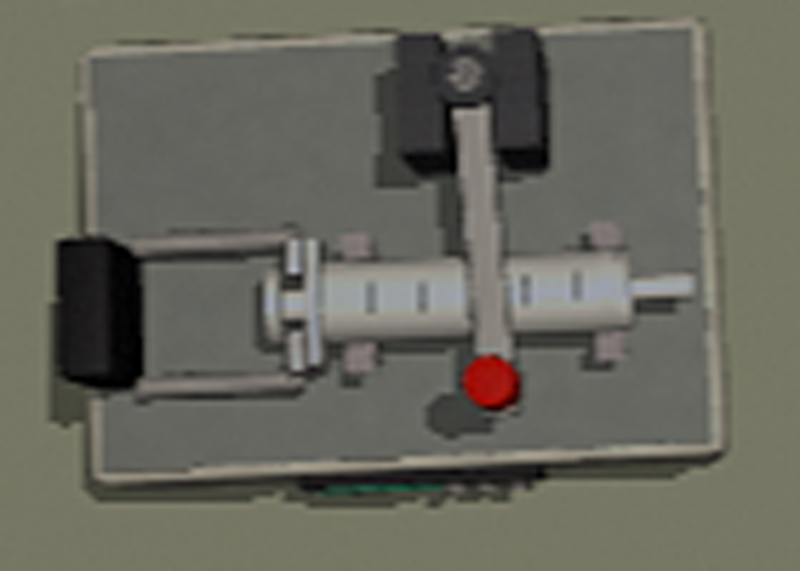

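```bash
python3 - <<'E'
from fit import *
from scipy.optimize import least_squares
pts=[((81,57),(.105,.15,.07)),((703,22),(.105,-.085,.07)),((721,453),(-.06,-.085,.07)),((97,480),(-.06,.15,.07)),
((401,37),(.091,.025,.129)),((543,30),(.091,-.025,.129)),((547,150),(.049,-.025,.129)),((400,152),(.049,.025,.129)),((58,240),(.025,.147,.128)),((63,377),(-.025,.147,.128))]
uv=np.array([((x+.5)/5.714+195-.5,(y+.5)/5.714+200-.5) for (x,y),_ in pts]); X=np.array([q for _,q in pts])
f=lambda p:(proj('top',place(p,X))-uv).ravel()
r=least_squares(f,[.51,.11,0],loss='soft_l1',f_scale=.5); print(r.x,np.round(r.fun.reshape(-1,2),1).tolist())
p=r.x
for n,(x,y),z in [('knob',(491,381),.161),('post',(463,73),.135)]:
    w=ray('top',((x+.5)/5.714+194.5,(y+.5)/5.714+199.5),z); c,s=np.cos(p[2]),np.sin(p[2]); print(n,w,np.array([[c,s],[-s,c]])@(w[:2]-p[:2]))
print('empty flange/nozzle')
for n,(x,y),z in [('flange',(315,305),.105),('noztip',(693,286),.104),('barrelend',(631,290),.105)]:
    w=ray('top',((x+.5)/5.714+194.5,(y+.5)/5.714+199.5),z); c,s=np.cos(p[2]),np.sin(p[2]); print(n,w,np.array([[c,s],[-s,c]])@(w[:2]-p[:2]))
# covers & rack by hand px (crop top0c: 0.6 scale)
for n,(x,y),z in [('rTL',(475,115),.01),('rTR',(614,102),.01),('rBR',(614,160),.01),('rBL',(482,175),.01),('sy flange L',(56,257),.015),('nozzle',(160,269),.015),('disc',(22,231),.015),('barrel0',(66,243),.015),('barrel1',(147,264),.015),
  ('nTL',(461,243),.018),('nTR',(612,244),.018),('nBR',(612,323),.018),('nBL',(460,321),.018),('h2',(491,283),.01),('h0',(585,284),.01)]:
    print(n,ray('top',(80+.6*x,110+.6*y),z)[:2].round(4))
E
```

```text
[0.50505875 0.1029814  0.03584724] [[0.3, -2.2], [1.5, -1.3], [1.9, 0.7], [-0.9, 1.3], [-0.3, -0.1], [-0.4, -0.0], [-0.2, -0.4], [0.6, 0.4], [-0.0, -0.2], [-0.4, 0.7]]
knob [0.47094382 0.09615996 0.161     ] [-0.03433749 -0.00559439]
post [0.58069733 0.10815903 0.135     ] [0.07577556 0.00246345]
empty flange/nozzle
flange [0.50260468 0.16397518 0.105     ] [-0.0002665   0.06104255]
noztip [0.50799202 0.02893145 0.104     ] [ 0.00027747 -0.07410751]
barrelend [0.50670782 0.05106907 0.105     ] [-0.0002125  -0.05193808]
rTL [ 0.6769 -0.0821]
rTR [ 0.6926 -0.2714]
rBR [ 0.6126 -0.2682]
rBL [ 0.5942 -0.0898]
sy flange L [0.4895 0.4792]
nozzle [0.472  0.3403]
disc [0.5248 0.526 ]
barrel0 [0.5081 0.4665]
barrel1 [0.4789 0.3578]
nTL [ 0.5019 -0.0593]
nTR [ 0.4983 -0.2591]
nBR [ 0.3946 -0.255 ]
nBL [ 0.3993 -0.0561]
h2 [ 0.4489 -0.0986]
h0 [ 0.4462 -0.2232]
```

```bash
cat > pl.py <<'E'
from h import *
from scipy.spatial.transform import Rotation as Ro
import math
def tool(yaw,pitch=0): return Ro.from_euler('xyz',[math.pi,pitch,yaw])
def cur():
    o=robot.get_obs(); return np.array(o['tool_pos']),Ro.from_euler('xyz',o['ee_rot'])
def plan(wps,start=None):
    """wps: (pos,yaw,pitch,grip,extra rows[,max mm per row])"""
    p,R=start or cur()
    for w in wps:
        pos,yaw,pit,g,ex=w[:5]; v=w[5] if len(w)>5 else .0417
        pos=np.array(pos,float); T=tool(yaw,pit)
        while 1:
            d=R.inv().apply(pos-p); rv=(R.inv()*T).as_rotvec()
            k=max(1,np.abs(d).max()/.0999,np.abs(rv).max()/1.57); last=k<=1.0001
            d=np.round(d/k,4); rv=rv/k
            s=np.round(np.r_[d/.1,rv/(np.pi/2)],3)
            n=max(1,math.ceil(max(np.linalg.norm(d)/v,np.degrees(np.linalg.norm(rv))/7.16)))
            row=[float(x) for x in s]+[g]
            if v<.04: print('slow %d steps to'%n,row)
            else: print('%d x'%(n+(ex if last else 0)),row)
            p=p+R.apply(s[:3]*.1); R=R*Ro.from_rotvec(s[3:]*np.pi/2)
            if last: break
    print('end',p.round(4),R.as_euler('xyz').round(3)); return p,R
E
python3 - <<'E'
from pl import *
plan([((.471,.096,.225),.11,0,50,2),((.471,.096,.150),.11,0,50,2)])
E
```

```text
4 x [0.999, -0.916, -0.005, 0.0, 0.0, 0.048, 50]
4 x [0.937, -0.999, -0.006, 0.0, 0.0, 0.049, 50]
4 x [0.802, -0.999, -0.005, 0.0, 0.0, 0.046, 50]
3 x [0.69, -0.999, -0.005, 0.0, 0.0, 0.043, 50]
5 x [0.551, -0.927, -0.004, 0.0, 0.0, 0.039, 50]
4 x [0.0, 0.0, 0.75, 0.0, 0.0, -0.0, 50]
end [0.471 0.096 0.15 ] [3.142 0.    0.109]
```

Candidates: dark full syringe (141,262) vs green (234,350); covers gold (409,190),(440,186) vs orange (424,143); knob red (281,267), single. The crops confirm the choice. Moving to the knob.

servo_tool([
  [1,-0.92,0,0,0,0.05,50],
  [1,-0.92,0,0,0,0.05,50],
  [1,-0.92,0,0,0,0.05,50],
  [1,-0.92,0,0,0,0.05,50],
])

```text
time: 1.63
tool_pos: [0.2953, -0.3611, 0.2229]
ee_rot: [-3.141, -0.002, 0.388]
wrist_force: [-0.2, -0.1, -0.4]
width: 0.0708
finger_force: 0.0
```

servo_tool([
  [0.94,-1,0,0,0,0.05,50],
  [0.94,-1,0,0,0,0.05,50],
  [0.94,-1,0,0,0,0.05,50],
  [0.94,-1,0,0,0,0.05,50],
])

```text
time: 1.97
tool_pos: [0.3448, -0.2335, 0.223]
ee_rot: [-3.141, -0.002, 0.31]
wrist_force: [0.0, -1.2, 0.4]
width: 0.0505
finger_force: 0.0
```

servo_tool([
  [0.8,-1,0,0,0,0.05,50],
  [0.8,-1,0,0,0,0.05,50],
  [0.8,-1,0,0,0,0.05,50],
  [0.8,-1,0,0,0,0.05,50],
])

```text
time: 2.3
tool_pos: [0.3915, -0.1124, 0.2229]
ee_rot: [-3.14, -0.003, 0.236]
wrist_force: [-0.4, -0.5, -0.2]
width: 0.0503
finger_force: 0.0
```

servo_tool([
  [0.69,-1,0,0,0,0.04,50],
  [0.69,-1,0,0,0,0.04,50],
  [0.69,-1,0,0,0,0.04,50],
  [0.69,-1,0,0,0,0.04,50],
])

```text
time: 2.63
tool_pos: [0.436, -0.0002, 0.2224]
ee_rot: [-3.139, -0.001, 0.172]
wrist_force: [-0.9, -0.2, 0.6]
width: 0.0499
finger_force: 0.0
```

```bash
python3 - <<'E'
from pl import *
print(cur()[0],robot.get_obs()['ee_rot'])
plan([((.471,.096,.225),.11,0,50,2),((.471,.096,.150),.11,0,50,2)])
E
```

```text
[ 4.36006081e-01 -1.91613953e-04  2.22442004e-01] [-3.13913774e+00 -1.47137965e-03  1.72191600e-01]
5 x [0.51, -0.888, -0.023, -0.002, -0.001, 0.04, 50]
4 x [-0.0, -0.0, 0.75, 0.0, 0.0, -0.0, 50]
end [0.471 0.096 0.15 ] [3.141 0.    0.109]
```

servo_tool([
  [0.51,-0.85,0,0,0,0.04,50],
  [0.51,-0.85,0,0,0,0.04,50],
  [0.51,-0.85,0,0,0,0.04,50],
  [0.51,-0.85,0,0,0,0.04,50],
  [0.51,-0.85,0,0,0,0.04,50],
  [0.51,-0.85,0,0,0,0.04,50],
])

```text
time: 3.13
tool_pos: [0.4709, 0.0858, 0.2224]
ee_rot: [3.14, 0.0, 0.1]
wrist_force: [-0.3, -0.3, 0.8]
width: 0.0503
finger_force: 0.0
```

```bash
python3 - <<'E'
from pl import *
o=robot.get_obs();print(o['joint_positions'])
snap('top','t1.png'); h=cv2.cvtColor(cv2.imread('pics/t1.png'),cv2.COLOR_BGR2HSV)
print(proj('top',[.471,.096,.161]))
p,R=cur();print(p,R.as_euler('xyz'))
plan([((.471,.096,.150),.11,0,50,2)])
E
```

```text
[ 6.25989435e-02 -7.23414052e-02  1.53153794e+00 -1.19106367e-03
  1.68278981e+00  1.53305131e+00]
[[280.59991084 266.23572923]]
[0.47082606 0.0856869  0.22249712] [3.14062180e+00 1.06312140e-04 9.95394303e-02]
4 x [0.012, -0.103, 0.725, 0.001, 0.0, -0.007, 50]
end [0.471 0.096 0.15 ] [-3.141  0.     0.111]
```

servo_tool([
  [0,-0.1,0.72,0,0,0,50],
  [0,-0.1,0.72,0,0,0,50],
  [0,-0.1,0.72,0,0,0,50],
  [0,-0.1,0.72,0,0,0,0],
  [0,-0.1,0.72,0,0,0,0],
  [0,-0.1,0.72,0,0,0,0],
  [0,-0.1,0.72,0,0,0,0],
  [0,-0.1,0.72,0,0,0,0],
  [0,-0.1,0.72,0,0,0,0],
])

```text
time: 3.93
tool_pos: [0.4709, 0.0975, 0.1522]
ee_rot: [-3.141, -0.003, 0.102]
wrist_force: [-0.2, 1.2, 3.9]
width: 0.0175
finger_force: 30.0
```

servo_tool([
  [0,0,-0.05,0,0,0,0],
  [0,0,-0.11,0,0,0,0],
  [0,0,-0.18,0,0,0,0],
  [0,0,-0.25,0,0,0,0],
  [0,0,-0.25,0,0,0,0],
  [0,0,-0.25,0,0,0,0],
])

```text
time: 4.43
tool_pos: [0.471, 0.0975, 0.1734]
ee_rot: [-3.142, -0.001, 0.102]
wrist_force: [8.7, 1.2, -11.7]
width: 0.0169
finger_force: 30.0
```

```bash
python3 - <<'E'
from pl import *
o=robot.get_obs();print(o['tool_pos'],o['ee_rot'],o['wrist_force'],o['width'],o['finger_force'])
# arc plan about post
post=np.array([.5795,.1082]); p,R=cur(); v=p[:2]-post; print('r',np.linalg.norm(v),'ang',np.degrees(np.arctan2(v[1],v[0])))
def arc(p,R,v,total,n):
    for i in range(1,n+1):
        a=total*i/n; c,s=np.cos(a),np.sin(a); d=np.array([[c,-s],[s,c]])@v-v
        t=R.inv().apply([d[0],d[1],0])/.1; print([round(x,3) for x in [t[0],t[1],0,0,0,-a/(np.pi/2),0]])
    return np.array([[c,-s],[s,c]])@v, Ro.from_euler('z',a)*R
Rf=tool(R.as_euler('xyz')[2])
v2,R2=arc(p,Rf,v,.72,6); print(); arc(p,R2,v2,.70,6)
E
```

```text
[0.47098959 0.09745747 0.17343551] [-3.14157282e+00 -1.15955886e-03  1.01606189e-01] [  8.71989245   1.17122594 -11.72988075] 0.016925103869195265 29.997397363185883
r 0.10904087129257453 ang -174.34614104256974
[np.float64(0.007), np.float64(0.131), 0, 0, 0, -0.076, 0]
[np.float64(0.03), np.float64(0.259), 0, 0, 0, -0.153, 0]
[np.float64(0.069), np.float64(0.384), 0, 0, 0, -0.229, 0]
[np.float64(0.122), np.float64(0.504), 0, 0, 0, -0.306, 0]
[np.float64(0.189), np.float64(0.616), 0, 0, 0, -0.382, 0]
[np.float64(0.269), np.float64(0.72), 0, 0, 0, -0.458, 0]

[np.float64(0.007), np.float64(0.127), 0, 0, 0, -0.074, 0]
[np.float64(0.029), np.float64(0.252), 0, 0, 0, -0.149, 0]
[np.float64(0.065), np.float64(0.374), 0, 0, 0, -0.223, 0]
[np.float64(0.115), np.float64(0.491), 0, 0, 0, -0.297, 0]
[np.float64(0.179), np.float64(0.601), 0, 0, 0, -0.371, 0]
[np.float64(0.254), np.float64(0.703), 0, 0, 0, -0.446, 0]
```

servo_tool([
  [0.007,0.131,-0.03,0,0,-0.076,0],
  [0.03,0.259,-0.03,0,0,-0.153,0],
  [0.069,0.384,-0.03,0,0,-0.229,0],
  [0.122,0.504,-0.03,0,0,-0.306,0],
  [0.189,0.616,-0.03,0,0,-0.382,0],
  [0.269,0.72,-0.03,0,0,-0.458,0],
])

```text
time: 4.93
tool_pos: [0.5042, 0.0294, 0.1754]
ee_rot: [-3.138, -0.001, 0.827]
wrist_force: [6.7, 5.5, -12.1]
width: 0.0172
finger_force: 30.0
```

servo_tool([
  [0.007,0.127,0,0,0,-0.074,0],
  [0.029,0.252,0,0,0,-0.149,0],
  [0.065,0.374,0,0,0,-0.223,0],
  [0.115,0.491,0,0,0,-0.297,0],
  [0.179,0.601,0,0,0,-0.371,0],
  [0.254,0.703,0,0,0,-0.446,0],
  [0.254,0.703,0,0,0,-0.446,0],
])

```text
time: 5.52
tool_pos: [0.5726, -0.0003, 0.1737]
ee_rot: [-3.135, -0.002, 1.524]
wrist_force: [2.0, 1.6, -12.7]
width: 0.0178
finger_force: 30.0
```

```bash
python3 - <<'E'
from pl import *
o=robot.get_obs();print(o['joint_positions'],o['wrist_force'],o['wrist_torque'])
post=np.array([.5795,.1082]); p,R=cur(); v=p[:2]-post; print('r',np.linalg.norm(v),'ang',np.degrees(np.arctan2(v[1],v[0]))+180-1.95)
snap('top','t2.png'); a=cv2.imread('pics/t2.png'); cv2.imwrite('pics/t2c.png',cv2.resize(a[140:300,100:340],(720,480),interpolation=cv2.INTER_CUBIC))
E
```

```text
[-1.00371410e-01  1.56533003e-01  1.39044571e+00  1.33391524e-03
  1.60162660e+00 -5.36241968e-02] [  1.99614411   1.59637367 -12.7380806 ] [ 0.25820993 -0.55434501 -0.1711223 ]
r 0.10875078095757229 ang 84.39227991400979
```

View pics/t2c.png

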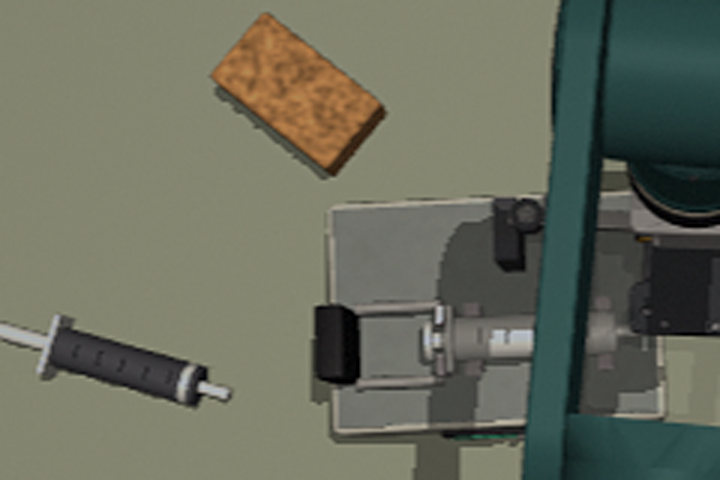

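The bar is turned aside (hidden under the gripper at right); the syringes are undisturbed. I'll ease it down onto the collar and release.

servo_tool([
  [0,0,0.03,0,0,0,0],
  [0,0,0.05,0,0,0,0],
  [0,0,0.07,0,0,0,0],
  [0,0,0.09,0,0,0,0],
  [0,0,0.09,0,0,0,40],
  [0,0,0.09,0,0,0,40],
  [0,0,0.09,0,0,0,40],
])

```text
time: 6.15
tool_pos: [0.574, -0.0017, 0.1732]
ee_rot: [3.135, 0.002, 1.521]
wrist_force: [-0.3, -0.4, 0.3]
width: 0.0342
finger_force: 0.0
```

servo_tool([
  [0,0,-0.4,0,0,0,60],
  [0,0,-0.7,0,0,0,60],
  [0,0,-0.7,0,0,0,60],
])

```text
time: 6.4
tool_pos: [0.5759, -0.0017, 0.25]
ee_rot: [3.124, 0.002, 1.521]
wrist_force: [0.4, -0.5, 1.4]
width: 0.0538
finger_force: 0.0
```

```bash
python3 - <<'E'
from pl import *
print(cur()[0],robot.get_obs()['wrist_force'])
plan([((.504,.1065,.235),1.605,0,60,2),((.504,.1065,.107),1.605,0,60,2)])
E
```

```text
[ 0.57589846 -0.00172607  0.24997272] [ 0.39707521 -0.52202022  1.42565456]
3 x [0.999, -0.74, 0.129, 0.01, 0.002, -0.051, 60]
3 x [0.049, -0.031, 0.006, 0.001, -0.0, -0.002, 60]
3 x [-0.001, 0.0, 0.999, -0.0, -0.0, -0.0, 60]
3 x [0.0, 0.001, 0.281, -0.0, -0.0, -0.0, 60]
end [0.504  0.1065 0.107 ] [-3.142e+00 -1.000e-03  1.604e+00]
```

servo_tool([
  [1,-0.74,0.1,0,0,-0.05,60],
  [1,-0.74,0.1,0,0,-0.05,60],
  [1,-0.74,0.1,0,0,-0.05,60],
  [1,-0.74,0.1,0,0,-0.05,60],
  [1,-0.74,0.1,0,0,-0.05,60],
  [1,-0.74,0.1,0,0,-0.05,60],
])

```text
time: 6.9
tool_pos: [0.5045, 0.1022, 0.2312]
ee_rot: [3.138, 0.001, 1.6]
wrist_force: [-0.6, 0.2, 0.1]
width: 0.0599
finger_force: 0.0
```

```bash
python3 - <<'E'
from pl import *
print(cur()[0],robot.get_obs()['wrist_force'])
plan([((.504,.1065,.107),1.605,0,60,2)])
snap('scene','s2.png'); a=cv2.imread('pics/s2.png'); cv2.imwrite('pics/s2c.png',cv2.resize(a[110:290,230:460],(766,600),interpolation=cv2.INTER_CUBIC))
snap('top','t3.png')
for c,n in(('scene','s2'),('top','t3')):
    h=cv2.cvtColor(cv2.imread('pics/%s.png'%n),cv2.COLOR_BGR2HSV).astype(int); m=((h[...,0]<8)|(h[...,0]>172))&(h[...,1]>150)&(h[...,2]>60)
    ys,xs=np.nonzero(m); print(c,len(xs),xs.mean() if len(xs) else 0,ys.mean() if len(xs) else 0, ys.min() if len(xs) else 0)
    for L in(.018,.025): print(L,proj(c,[[.574,-.0017,.157+L],[.574,-.0017,.123+L]]).round(1).tolist())
E
```

```text
[0.50446285 0.10223887 0.23123044] [-0.57027017  0.16159519  0.06264891]
3 x [0.035, -0.007, 0.999, 0.002, 0.0, -0.002, 60]
3 x [0.009, -0.0, 0.243, 0.0, 0.001, -0.001, 60]
end [0.504  0.1065 0.107 ] [ 3.141e+00 -1.000e-03  1.605e+00]
scene 194 238.33505154639175 102.06701030927834 35
0.018 [[328.6, 222.1], [328.1, 231.2]]
0.025 [[328.7, 220.2], [328.2, 229.4]]
top 262 556.5648854961833 202.00381679389312 190
0.018 [[330.8, 211.6], [330.6, 214.5]]
0.025 [[330.8, 210.9], [330.7, 213.9]]
```

View pics/s2c.png

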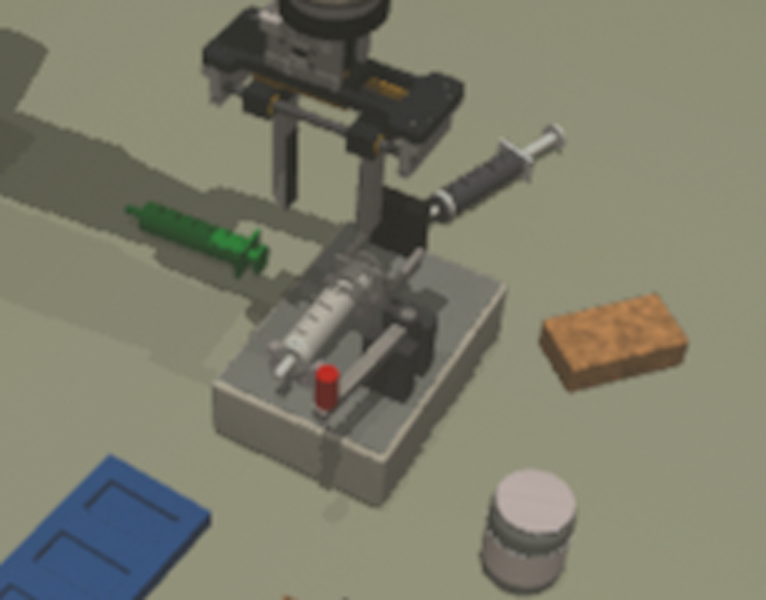

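The bar rests aside at about lift 0.018 (knob top at pixel 328,221), and the clamp is clear. Next, grip the empty syringe and lift.

servo_tool([
  [0.04,0,0.4,0,0,0,60],
  [0.04,0,0.8,0,0,0,60],
  [0.04,0,1,0,0,0,60],
])

```text
time: 7.25
tool_pos: [0.5024, 0.1051, 0.1252]
ee_rot: [-3.136, 0.001, 1.598]
wrist_force: [-0.8, 0.2, -0.9]
width: 0.0602
finger_force: 0.0
```

servo_tool([
  [0,0,0.28,0,0,0,60],
  [0,0,0.28,0,0,0,60],
  [0,0,0.28,0,0,0,0],
  [0,0,0.28,0,0,0,0],
  [0,0,0.28,0,0,0,0],
  [0,0,0.28,0,0,0,0],
  [0,0,0.28,0,0,0,0],
  [0,0,0.28,0,0,0,0],
])

```text
time: 7.92
tool_pos: [0.5045, 0.1066, 0.1033]
ee_rot: [3.139, 0.0, 1.6]
wrist_force: [-0.9, -1.0, 3.8]
width: 0.0292
finger_force: 30.0
```

servo_tool([
  [0,0,-0.3,0,0,0,0],
  [0,0,-0.7,0,0,0,0],
  [0,0,-1,0,0,0,0],
  [0,0,-1,0,0,0,0],
])

```text
time: 8.25
tool_pos: [0.5072, 0.1071, 0.2099]
ee_rot: [3.127, -0.001, 1.6]
wrist_force: [0.7, 0.2, 1.2]
width: 0.0294
finger_force: 30.0
```

```bash
python3 - <<'E'
from pl import *
print(cur()[0],robot.get_obs()['wrist_force'])
plan([((.502,-.41,.21),0.0,0,0,2),((.502,-.41,.055),0.0,0,0,2)])
E
```

```text
[0.50719232 0.10711986 0.20986062] [0.67781493 0.24457492 1.22064546]
3 x [-0.999, -0.039, -0.002, 0.001, -0.002, 0.197, 0]
3 x [-0.999, 0.276, 0.001, 0.001, -0.002, 0.204, 0]
3 x [-0.999, 0.669, 0.004, 0.002, -0.002, 0.237, 0]
4 x [-0.695, 0.999, 0.004, 0.002, -0.002, 0.24, 0]
4 x [-0.164, 0.697, 0.001, 0.001, -0.001, 0.141, 0]
3 x [0.0, -0.001, 0.999, 0.0, 0.0, -0.0, 0]
4 x [0.0, -0.0, 0.551, 0.0, 0.0, -0.0, 0]
end [ 0.502 -0.41   0.055] [ 3.141  0.    -0.   ]
```

servo_tool([
  [-1,-0.04,-0.2,0,0,0.2,0],
  [-1,-0.04,-0.2,0,0,0.2,0],
  [-1,-0.04,-0.2,0,0,0.2,0],
])

```text
time: 8.5
tool_pos: [0.5026, 0.0036, 0.2222]
ee_rot: [3.14, 0.002, 1.279]
wrist_force: [-0.0, 0.7, 0.4]
width: 0.0293
finger_force: 30.0
```

servo_tool([
  [-1,0.28,0,0,0,0.2,0],
  [-1,0.28,0,0,0,0.2,0],
  [-1,0.28,0,0,0,0.2,0],
])

```text
time: 8.75
tool_pos: [0.5007, -0.101, 0.221]
ee_rot: [3.141, 0.002, 0.964]
wrist_force: [0.7, -0.4, 0.4]
width: 0.029
finger_force: 30.0
```

servo_tool([
  [-1,0.67,0,0,0,0.24,0],
  [-1,0.67,0,0,0,0.24,0],
  [-1,0.67,0,0,0,0.24,0],
])

```text
time: 9.0
tool_pos: [0.4997, -0.2197, 0.2209]
ee_rot: [3.141, 0.0, 0.59]
wrist_force: [0.4, -0.1, -1.7]
width: 0.0293
finger_force: 30.0
```

servo_tool([
  [-0.7,1,0,0,0,0.24,0],
  [-0.7,1,0,0,0,0.24,0],
  [-0.7,1,0,0,0,0.24,0],
  [-0.7,1,0,0,0,0.24,0],
])

```text
time: 9.33
tool_pos: [0.4969, -0.3463, 0.2192]
ee_rot: [3.14, 0.003, 0.209]
wrist_force: [0.9, 1.0, -1.6]
width: 0.0293
finger_force: 30.0
```

```bash
python3 - <<'E'
from pl import *
print(cur()[0],robot.get_obs()['ee_rot'])
plan([((.502,-.41,.23),0.0,0,0,2),((.502,-.41,.04),0.0,0,0,2)])
E
```

```text
[ 0.49689496 -0.34630642  0.21917993] [3.13993767e+00 3.07239084e-03 2.08837607e-01]
4 x [-0.082, 0.634, -0.107, 0.001, 0.002, 0.133, 0]
3 x [-0.001, -0.0, 0.999, 0.0, -0.0, -0.0, 0]
5 x [-0.0, -0.001, 0.901, 0.0, -0.0, -0.0, 0]
end [ 0.502 -0.41   0.04 ] [ 3.141 -0.    -0.   ]
```

servo_tool([
  [-0.08,0.6,0,0,0,0.13,0],
  [-0.08,0.6,0,0,0,0.13,0],
  [-0.08,0.6,0,0,0,0.13,0],
  [-0.08,0.6,0,0,0,0.13,0],
])

```text
time: 9.67
tool_pos: [0.5035, -0.4001, 0.2201]
ee_rot: [-3.14, 0.001, 0.016]
wrist_force: [-0.3, 0.6, -0.9]
width: 0.0289
finger_force: 30.0
```

servo_tool([
  [0,0,1,0,0,0,0],
  [0,0,1,0,0,0,0],
  [0,0,1,0,0,0,0],
  [0,0,1,0,0,0,0],
])

```text
time: 10.0
tool_pos: [0.5013, -0.3956, 0.1147]
ee_rot: [-3.132, 0.009, 0.019]
wrist_force: [-0.2, 0.2, -1.5]
width: 0.0293
finger_force: 30.0
```

servo_tool([
  [0,0,0.4,0,0,0,0],
  [0,0,0.8,0,0,0,0],
  [0,0,0.8,0,0,0,0],
  [0,0,0.8,0,0,0,60],
  [0,0,0.8,0,0,0,60],
  [0,0,0.8,0,0,0,60],
  [0,0,0.8,0,0,0,60],
])

```text
time: 10.58
tool_pos: [0.5057, -0.4016, 0.0457]
ee_rot: [3.137, -0.005, 0.016]
wrist_force: [-0.7, 0.5, -1.4]
width: 0.0528
finger_force: 0.0
```

servo_tool([
  [0,0,-0.4,0,0,0,60],
  [0,0,-0.8,0,0,0,60],
  [0,0,-1,0,0,0,60],
  [0,0,-1,0,0,0,60],
])

```text
time: 10.92
tool_pos: [0.5071, -0.4031, 0.1521]
ee_rot: [3.129, -0.013, 0.016]
wrist_force: [0.3, -1.2, 1.2]
width: 0.0599
finger_force: 0.0
```

```bash
python3 - <<'E'
from pl import *
p,_=cur(); print(p,robot.get_obs()['time'])
snap('top','t4.png'); a=cv2.imread('pics/t4.png'); cv2.imwrite('pics/t4c.png',cv2.resize(a[110:410,80:560],(800,500),interpolation=cv2.INTER_CUBIC))
I={'top':a}
exec(open('m.py').read().split("run('nest'")[0].replace("I={c:cv2.imread('pics/%s0.png'%c) for c in('top','scene')}",""))
run('full',lambda h,s,v:(v<70)&(s<60),dict(top=[(141,262)]),[cyl(.015,-.055,.055,.015)],[.494,.418,-.29])
plan([((.494,.416,.23),1.57-.29,0,70,2)])
E
```

```text
[ 0.50712928 -0.40309147  0.15209318] 10.9167
full ['top'] [ 0.4956  0.421  -0.2813] 0.202
3 x [0.002, -0.999, -0.108, 0.001, -0.0, -0.098, 70]
3 x [0.157, -0.999, -0.108, 0.001, -0.0, -0.1, 70]
3 x [0.323, -0.999, -0.11, 0.001, -0.0, -0.103, 70]
3 x [0.513, -0.999, -0.116, 0.001, -0.0, -0.111, 70]
4 x [0.758, -0.999, -0.128, 0.001, -0.0, -0.123, 70]
4 x [0.999, -0.892, -0.136, 0.002, -0.001, -0.132, 70]
3 x [0.999, -0.575, -0.116, 0.001, -0.0, -0.113, 70]
3 x [0.235, -0.084, -0.025, 0.0, -0.0, -0.025, 70]
end [0.494 0.416 0.23 ] [ 3.141 -0.     1.28 ]
```

View pics/t4c.png

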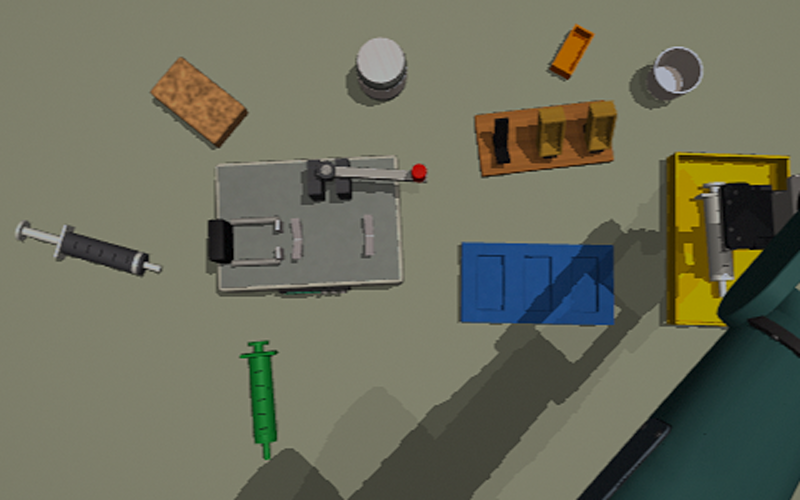

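The empty syringe lies in the bin at crop (714,240). The bar is aside with its knob at (418,172), the cradle is empty, and the full syringe has not moved. Going to the full syringe.

servo_tool([
  [0,-0.5,-0.6,0,0,0,70],
  [0,-1,-0.7,0,0,-0.1,70],
  [0,-1,-0.7,0,0,-0.1,70],
  [0,-1,-0.7,0,0,-0.1,70],
])

```text
time: 11.3
tool_pos: [0.5039, -0.2956, 0.2166]
ee_rot: [3.139, -0.006, 0.179]
wrist_force: [1.2, -0.7, 1.9]
width: 0.0703
finger_force: 0.0
```

servo_tool([
  [0.16,-1,0,0,0,-0.1,70],
  [0.16,-1,0,0,0,-0.1,70],
  [0.16,-1,0,0,0,-0.1,70],
])

```text
time: 11.55
tool_pos: [0.5001, -0.1952, 0.2105]
ee_rot: [-3.139, 0.0, 0.333]
wrist_force: [0.8, 0.1, -1.2]
width: 0.0698
finger_force: 0.0
```

servo_tool([
  [0.32,-1,0,0,0,-0.1,70],
  [0.32,-1,0,0,0,-0.1,70],
  [0.32,-1,0,0,0,-0.1,70],
])

```text
time: 11.8
tool_pos: [0.4978, -0.0905, 0.2103]
ee_rot: [-3.139, 0.001, 0.49]
wrist_force: [0.3, -0.7, 0.8]
width: 0.0695
finger_force: 0.0
```

servo_tool([
  [0.51,-1,0,0,0,-0.11,70],
  [0.51,-1,0,0,0,-0.11,70],
  [0.51,-1,0,0,0,-0.11,70],
])

```text
time: 12.05
tool_pos: [0.4962, 0.021, 0.2103]
ee_rot: [-3.14, 0.001, 0.662]
wrist_force: [0.8, 0.3, 0.2]
width: 0.0701
finger_force: 0.0
```

servo_tool([
  [0.76,-1,0,0,0,-0.12,70],
  [0.76,-1,0,0,0,-0.12,70],
  [0.76,-1,0,0,0,-0.12,70],
  [0.76,-1,0,0,0,-0.12,70],
])

```text
time: 12.38
tool_pos: [0.4946, 0.1502, 0.21]
ee_rot: [-3.138, -0.001, 0.856]
wrist_force: [-0.8, 0.3, 0.1]
width: 0.0699
finger_force: 0.0
```

servo_tool([
  [1,-0.89,0,0,0,-0.13,70],
  [1,-0.89,0,0,0,-0.13,70],
  [1,-0.89,0,0,0,-0.13,70],
  [1,-0.89,0,0,0,-0.13,70],
])

```text
time: 12.72
tool_pos: [0.4943, 0.2822, 0.2096]
ee_rot: [-3.139, -0.0, 1.057]
wrist_force: [0.1, -0.1, -0.6]
width: 0.0695
finger_force: 0.0
```

```bash
python3 - <<'E'
from pl import *
p,_=cur(); print(p,robot.get_obs()['ee_rot'])
for n,(x,y),z in [('restL',(297,238),.1),('restR',(368,236),.1)]:print(n,ray('top',(79.8+.6*x,109.8+.6*y),z))
plan([((.493,.413,.12),1.293,0,70,2),((.493,.413,.021),1.293,0,70,2)])
E
```

```text
[0.4942674  0.28224123 0.20959983] [-3.13858196e+00 -3.13063540e-05  1.05678151e+00]
restL [0.50363821 0.14772679 0.1       ]
restR [0.50512094 0.06034261 0.1       ]
4 x [0.999, -0.575, 0.792, -0.002, -0.0, -0.133, 70]
3 x [0.146, -0.047, 0.106, 0.0, -0.0, -0.017, 70]
5 x [-0.0, -0.0, 0.99, 0.0, -0.0, -0.0, 70]
end [0.493 0.413 0.021] [ 3.141 -0.     1.292]
```

servo_tool([
  [1,-0.57,0.4,0,0,-0.14,70],
  [1,-0.57,0.4,0,0,-0.14,70],
  [1,-0.57,0.4,0,0,-0.14,70],
  [1,-0.57,0.4,0,0,-0.14,70],
  [1,-0.57,0.4,0,0,-0.14,70],
])

```text
time: 13.13
tool_pos: [0.4945, 0.3928, 0.1681]
ee_rot: [-3.139, 0.005, 1.274]
wrist_force: [-0.1, -0.6, 0.7]
width: 0.0701
finger_force: 0.0
```

```bash
python3 - <<'E'
from pl import *
p,_=cur(); print(p,robot.get_obs()['ee_rot'])
snap('scene','s5.png'); a=cv2.imread('pics/s5.png'); cv2.imwrite('pics/s5c.png',cv2.resize(a[80:230,290:470],(720,600),interpolation=cv2.INTER_CUBIC))
print('expected px', proj('scene',[[.472,.340,.015],[.493,.413,.015],[.525,.526,.015]]).round(1).tolist())
plan([((.493,.413,.12),1.293,0,70,2),((.493,.413,.021),1.293,0,70,2)])
E
```

```text
[0.49445044 0.39283979 0.16806616] [-3.13859401  0.00515286  1.27376809]
expected px [[355.4, 175.9], [371.8, 165.8], [395.6, 150.9]]
4 x [0.196, -0.082, 0.497, -0.001, 0.002, -0.013, 70]
5 x [-0.0, -0.001, 0.99, 0.0, 0.0, -0.0, 70]
end [0.493 0.413 0.021] [3.141 0.    1.293]
```

View pics/s5c.png

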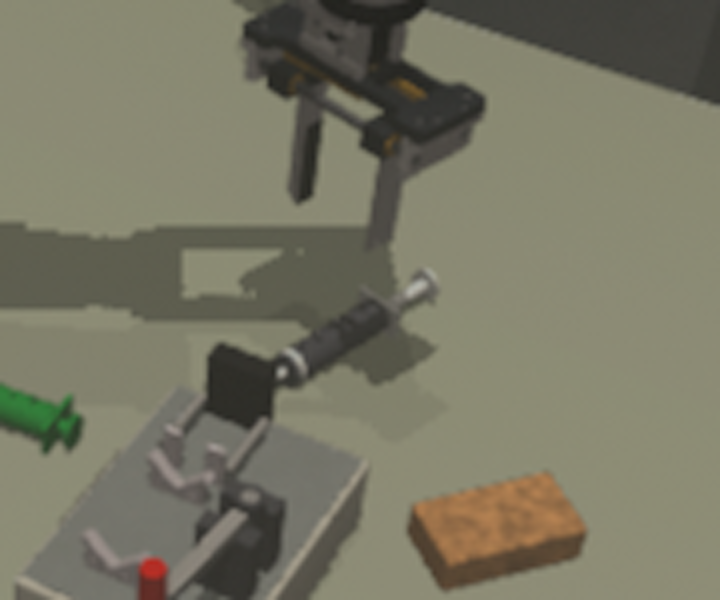

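The full syringe is where expected, barrel centre at about scene pixel (374,165), and the jaws straddle it. Descend and grip.

servo_tool([
  [0.21,-0.08,0.5,0,0,-0.01,70],
  [0.21,-0.08,0.5,0,0,-0.01,70],
  [0.21,-0.08,0.5,0,0,-0.01,70],
  [0.21,-0.08,0.5,0,0,-0.01,70],
])

```text
time: 13.52
tool_pos: [0.4937, 0.4136, 0.1207]
ee_rot: [-3.14, 0.003, 1.286]
wrist_force: [0.0, -0.2, 0.2]
width: 0.07
finger_force: 0.0
```

```bash
python3 - <<'E'
from pl import *
p,_=cur(); print(p,robot.get_obs()['ee_rot'])
plan([((.493,.4145,.021),1.293,0,70,2)])
E
```

```text
[0.49369228 0.41363347 0.12072602] [-3.14041700e+00  2.82644192e-03  1.28639109e+00]
5 x [0.009, -0.008, 0.997, -0.001, 0.002, -0.004, 70]
end [0.493  0.4145 0.021 ] [ 3.141 -0.     1.293]
```

servo_tool([
  [0,0,0.4,0,0,0,70],
  [0,0,0.8,0,0,0,70],
  [0,0,1,0,0,0,70],
  [0,0,1,0,0,0,70],
  [0,0,1,0,0,0,0],
  [0,0,1,0,0,0,0],
  [0,0,1,0,0,0,0],
  [0,0,1,0,0,0,0],
  [0,0,1,0,0,0,0],
  [0,0,1,0,0,0,0],
  [0,0,1,0,0,0,0],
])

```text
time: 14.43
tool_pos: [0.4939, 0.4155, 0.0219]
ee_rot: [3.141, -0.0, 1.288]
wrist_force: [-0.6, 0.0, 1.3]
width: 0.029
finger_force: 30.0
```

servo_tool([
  [0,0,-0.4,0,0,0,0],
  [0,0,-0.8,0,0,0,0],
  [0,0,-1,0,0,0,0],
  [0,0,-1,0,0,0,0],
])

```text
time: 14.77
tool_pos: [0.4967, 0.4176, 0.1289]
ee_rot: [3.134, -0.01, 1.288]
wrist_force: [0.5, 0.5, -0.6]
width: 0.0291
finger_force: 30.0
```

servo_tool([
  [0,0,-0.4,0,0,0,0],
  [0,0,-0.8,0,0,0,0],
  [0,0,-0.9,0,0,0,0],
  [0,0,-0.9,0,0,0,0],
  [0,0,-0.9,0,0,0,0],
])

```text
time: 15.18
tool_pos: [0.4936, 0.4153, 0.2101]
ee_rot: [-3.141, 0.001, 1.288]
wrist_force: [-1.1, 0.4, -1.0]
width: 0.0291
finger_force: 30.0
```

```bash
python3 - <<'E'
from pl import *
p,_=cur(); print(p,robot.get_obs()['ee_rot'])
snap('top','t6.png'); a=cv2.imread('pics/t6.png'); cv2.imwrite('pics/t6c.png',cv2.resize(a[190:330,40:240],(800,560),interpolation=cv2.INTER_CUBIC))
plan([((.5045,.105,.21),1.605,0,0,2)])
E
```

```text
[0.49359807 0.41528279 0.21005186] [-3.14090171e+00  1.07390021e-03  1.28790224e+00]
3 x [-0.999, 0.331, -0.003, -0.001, 0.001, -0.069, 0]
3 x [-0.999, 0.215, -0.004, -0.001, 0.001, -0.066, 0]
3 x [-0.999, 0.108, -0.005, -0.0, 0.0, -0.065, 0]
3 x [-0.022, -0.0, -0.0, -0.0, 0.0, -0.002, 0]
end [0.5045 0.105  0.21  ] [-3.142  0.     1.605]
```

View pics/t6c.png

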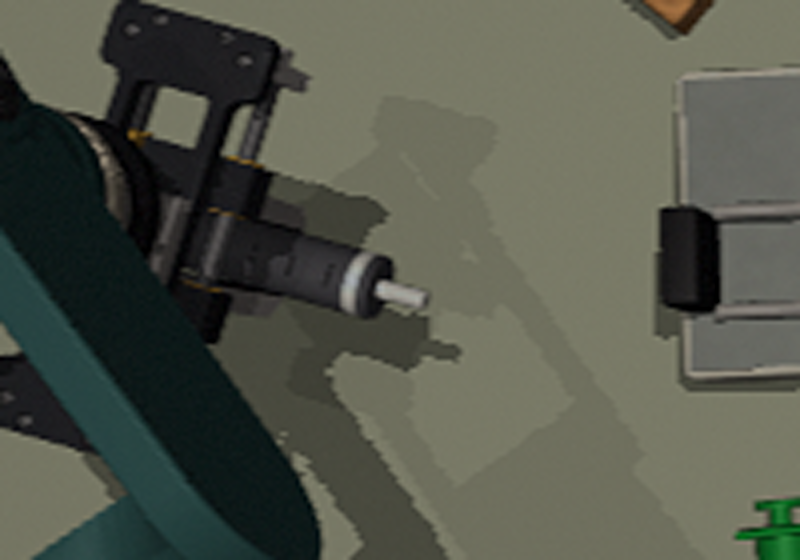

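```bash
python3 - <<'E'
from pl import *
t=ray('top',(146.7,264.1),.204); p=np.array([.4936,.4153]); a=1.288-1.5708; ax=np.array([np.sin(a),-np.cos(a)]); side=np.array([np.cos(a),np.sin(a)])
d=t[:2]-p; print(t,'along nozzle',d@ax,'side',d@side)
E
```

```text
[0.47477664 0.33892258 0.204     ] along nozzle 0.07859611853645729 side 0.00323712227356517
```

servo_tool([
  [-1,0.33,0,0,0,-0.065,0],
  [-1,0.33,0,0,0,-0.065,0],
  [-1,0.33,0,0,0,-0.065,0],
])

```text
time: 15.48
tool_pos: [0.4962, 0.3064, 0.2069]
ee_rot: [-3.136, 0.007, 1.389]
wrist_force: [0.1, -0.1, -0.0]
width: 0.0292
finger_force: 30.0
```

servo_tool([
  [-1,0.2,0,0,0,-0.06,0],
  [-1,0.2,0,0,0,-0.06,0],
  [-1,0.2,0,0,0,-0.06,0],
])

```text
time: 15.73
tool_pos: [0.4976, 0.2038, 0.2075]
ee_rot: [-3.136, 0.005, 1.481]
wrist_force: [0.0, 0.8, -0.1]
width: 0.0291
finger_force: 30.0
```

servo_tool([
  [-1,0.1,0,0,0,-0.06,0],
  [-1,0.1,0,0,0,-0.06,0],
  [-1,0.1,0,0,0,-0.06,0],
  [-1,0.1,0,0,0,-0.06,0],
  [-1,0.1,0,0,0,-0.06,0],
])

```text
time: 16.15
tool_pos: [0.4994, 0.1069, 0.2084]
ee_rot: [-3.136, -0.0, 1.576]
wrist_force: [0.2, 0.2, -1.8]
width: 0.0289
finger_force: 30.0
```

```bash
python3 - <<'E'
from pl import *
p,_=cur(); print(p,robot.get_obs()['ee_rot'])
plan([((.5045,.106,.13),1.585,0,0,3)])
E
```

```text
[0.49939647 0.106931   0.20836665] [-3.13623719e+00 -6.10848589e-05  1.57619678e+00]
5 x [-0.01, 0.055, 0.783, -0.003, -0.0, -0.006, 0]
end [0.5045 0.106  0.13  ] [-3.141 -0.     1.586]
```

servo_tool([
  [0,0.05,0.3,0,0,0,0],
  [0,0.05,0.6,0,0,0,0],
  [0,0.05,0.78,0,0,0,0],
  [0,0.05,0.78,0,0,0,0],
  [0,0.05,0.78,0,0,0,0],
  [0,0.05,0.78,0,0,0,0],
])

```text
time: 16.65
tool_pos: [0.506, 0.1088, 0.1341]
ee_rot: [3.141, -0.0, 1.58]
wrist_force: [0.1, -0.5, -0.9]
width: 0.0294
finger_force: 30.0
```

```bash
python3 - <<'E'
from pl import *
p,_=cur(); print(p,robot.get_obs()['ee_rot'])
a=snap('top','t7.png')[:,:,::-1]; b=snap('scene','s7.png')[:,:,::-1]
A=cv2.resize(a[200:300,190:330],(560,400),interpolation=cv2.INTER_CUBIC);B=cv2.resize(b[150:270,280:400],(400,400),interpolation=cv2.INTER_CUBIC)
cv2.imwrite('pics/c7.png',np.hstack([A[:,:400],B]))
plan([((.5045,.106,.107),1.585,0,0,3)])
E
```

```text
[0.50597583 0.10875733 0.13407187] [ 3.14083958e+00 -2.85476675e-04  1.57989621e+00]
4 x [-0.025, -0.023, 0.283, 0.002, -0.0, -0.004, 0]
end [0.5045 0.106  0.107 ] [ 3.141 -0.     1.586]
```

View pics/c7.png

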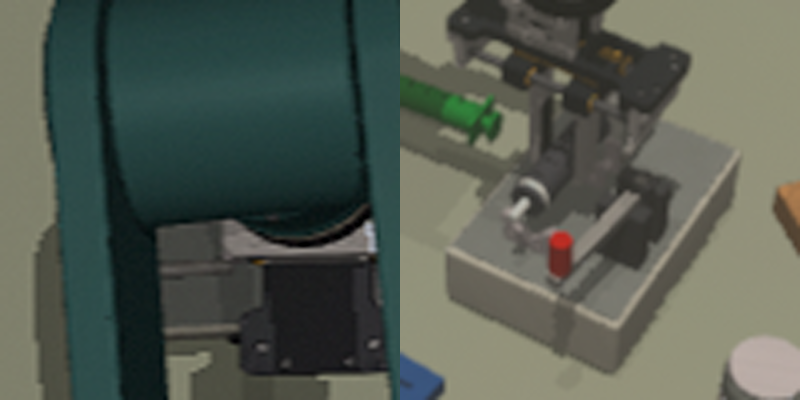

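The syringe is aligned over the cradle with its nozzle toward the knob side (scene pixel 312,214). Lowering.

servo_tool([
  [-0.025,-0.015,0.1,0,0,0,0],
  [-0.025,-0.015,0.18,0,0,0,0],
  [-0.025,-0.015,0.24,0,0,0,0],
  [-0.025,-0.015,0.27,0,0,0,0],
  [-0.025,-0.015,0.27,0,0,0,0],
  [-0.025,-0.015,0.27,0,0,0,0],
])

```text
time: 17.25
tool_pos: [0.504, 0.1051, 0.1073]
ee_rot: [3.141, 0.0, 1.579]
wrist_force: [-1.6, -0.1, 4.0]
width: 0.0293
finger_force: 30.1
```

```bash
python3 - <<'E'
from pl import *
o=robot.get_obs();print(o['wrist_force'],o['wrist_torque'],o['tool_pos'],o['ee_rot'])
b=snap('scene','s8.png')[:,:,::-1]
cv2.imwrite('pics/c8.png',cv2.resize(b[160:260,280:400],(720,600),interpolation=cv2.INTER_CUBIC))
E
```

```text
[-1.56271382 -0.13858234  4.04551311] [-0.09704689  0.35852393  0.31491061] [0.50400667 0.1051441  0.10731569] [3.14137482e+00 3.36016310e-04 1.57931827e+00]
```

servo_tool([
  [0,0,0,0,0,0,40],
  [0,0,0,0,0,0,60],
  [0,0,0,0,0,0,60],
  [0,0,0,0,0,0,60],
  [0,0,-0.3,0,0,0,60],
  [0,0,-0.7,0,0,0,60],
  [0,0,-1,0,0,0,60],
  [0,0,-1,0,0,0,60],
])

```text
time: 17.97
tool_pos: [0.5076, 0.1056, 0.2142]
ee_rot: [3.128, -0.001, 1.578]
wrist_force: [0.7, 1.1, 1.5]
width: 0.0597
finger_force: 0.0
```

servo_tool([
  [-0.5,0.3,-0.3,0,0,0,60],
  [-1,0.65,-0.3,0,0,0.03,60],
  [-1,0.65,-0.3,0,0,0.03,60],
  [-1,0.65,-0.3,0,0,0.03,60],
  [-1,0.65,-0.3,0,0,0.03,60],
])

```text
time: 18.38
tool_pos: [0.5705, 0.0041, 0.2352]
ee_rot: [-3.14, -0.0, 1.528]
wrist_force: [-0.1, 0.3, 0.9]
width: 0.0598
finger_force: 0.0
```

```bash
python3 - <<'E'
from pl import *
p,_=cur(); print(p,robot.get_obs()['ee_rot'])
plan([((.5745,-.0017,.235),1.524,0,60,2),((.5745,-.0017,.166),1.524,0,60,2)])
a=snap('top','t8.png')[:,:,::-1]; b=snap('scene','s8.png')[:,:,::-1]
A=cv2.resize(a[200:300,190:290],(400,400),interpolation=cv2.INTER_CUBIC);B=cv2.resize(b[150:270,280:400],(400,400),interpolation=cv2.INTER_CUBIC)
cv2.imwrite('pics/c8.png',np.hstack([A,B]))
E
```

```text
[0.57047296 0.00407985 0.23522918] [-3.13997503e+00 -2.23221935e-04  1.52797727e+00]
3 x [-0.056, 0.043, 0.002, -0.001, -0.0, 0.003, 60]
4 x [-0.0, -0.0, 0.69, -0.0, -0.0, -0.0, 60]
end [ 0.5745 -0.0017  0.166 ] [-3.142 -0.     1.523]
```

View pics/c8.png

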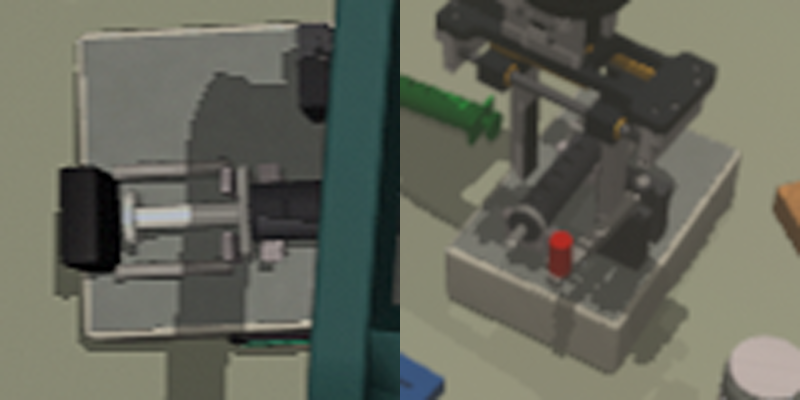

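The flange sits in the slot, between the stop plates and the rest. Now the bar.

servo_tool([
  [-0.056,0.04,0.3,0,0,0,50],
  [-0.056,0.04,0.69,0,0,0,50],
  [-0.056,0.04,0.69,0,0,0,50],
  [-0.056,0.04,0.69,0,0,0,50],
  [-0.056,0.04,0.69,0,0,0,0],
  [-0.056,0.04,0.69,0,0,0,0],
  [-0.056,0.04,0.69,0,0,0,0],
  [-0.056,0.04,0.69,0,0,0,0],
  [-0.056,0.04,0.69,0,0,0,0],
  [-0.056,0.04,0.69,0,0,0,0],
])

```text
time: 19.32
tool_pos: [0.5741, -0.0001, 0.1688]
ee_rot: [3.14, 0.0, 1.531]
wrist_force: [-0.5, 0.7, 3.5]
width: 0.0173
finger_force: 30.0
```

servo_tool([
  [0,0,-0.05,0,0,0,0],
  [0,0,-0.1,0,0,0,0],
  [0,0,-0.16,0,0,0,0],
  [0,0,-0.16,0,0,0,0],
])

```text
time: 19.65
tool_pos: [0.5726, 0.0006, 0.1818]
ee_rot: [-3.137, -0.001, 1.532]
wrist_force: [-1.1, 2.8, -12.4]
width: 0.0175
finger_force: 30.0
```

```bash
python3 - <<'E'
from pl import *
o=robot.get_obs();print(o['joint_positions'],o['wrist_force'])
post=np.array([.5795,.1082]); p,R=cur(); v=p[:2]-post; print('r',np.linalg.norm(v),'swing',np.arctan2(v[1],v[0])+np.pi-.034)
def arc(R,v,total,n):
    for i in range(1,n+1):
        a=total*i/n; c,s=np.cos(a),np.sin(a); d=np.array([[c,-s],[s,c]])@v-v
        t=R.inv().apply([d[0],d[1],0])/.1; print([float(round(x,3)) for x in [t[0],t[1],0,0,0,-a/(np.pi/2),0]])
    return np.array([[c,-s],[s,c]])@v, Ro.from_euler('z',a)*R
Rf=tool(R.as_euler('xyz')[2])
v2,R2=arc(Rf,v,-.72,7); print(); arc(R2,v2,-.71,7)
E
```

```text
[-9.83804441e-02  1.51804307e-01  1.37975177e+00  8.19675392e-04
  1.61453028e+00 -5.95358370e-02] [ -1.09080538   2.80291777 -12.3621095 ]
r 0.10778648650060978 swing 1.472702152186821
[0.008, -0.11, 0.0, 0.0, 0.0, 0.065, 0.0]
[0.028, -0.22, 0.0, 0.0, 0.0, 0.131, 0.0]
[0.059, -0.326, 0.0, 0.0, 0.0, 0.196, 0.0]
[0.101, -0.429, 0.0, 0.0, 0.0, 0.262, 0.0]
[0.153, -0.527, 0.0, 0.0, 0.0, 0.327, 0.0]
[0.215, -0.619, 0.0, 0.0, 0.0, 0.393, 0.0]
[0.285, -0.704, 0.0, 0.0, 0.0, 0.458, 0.0]

[0.008, -0.109, 0.0, 0.0, 0.0, 0.065, 0.0]
[0.028, -0.217, 0.0, 0.0, 0.0, 0.129, 0.0]
[0.058, -0.322, 0.0, 0.0, 0.0, 0.194, 0.0]
[0.098, -0.423, 0.0, 0.0, 0.0, 0.258, 0.0]
[0.149, -0.52, 0.0, 0.0, 0.0, 0.323, 0.0]
[0.209, -0.611, 0.0, 0.0, 0.0, 0.387, 0.0]
[0.278, -0.696, 0.0, 0.0, 0.0, 0.452, 0.0]
```

servo_tool([
  [0.008,-0.11,0,0,0,0.065,0],
  [0.028,-0.22,0,0,0,0.131,0],
  [0.059,-0.326,0,0,0,0.196,0],
  [0.101,-0.429,0,0,0,0.262,0],
  [0.153,-0.527,0,0,0,0.327,0],
  [0.215,-0.619,0,0,0,0.393,0],
  [0.285,-0.704,0,0,0,0.458,0],
])

```text
time: 20.23
tool_pos: [0.5032, 0.0319, 0.1817]
ee_rot: [-3.139, 0.001, 0.807]
wrist_force: [2.1, 2.1, -12.5]
width: 0.0173
finger_force: 30.0
```

servo_tool([
  [0.008,-0.109,0,0,0,0.065,0],
  [0.028,-0.217,0,0,0,0.129,0],
  [0.058,-0.322,0,0,0,0.194,0],
  [0.098,-0.423,0,0,0,0.258,0],
  [0.149,-0.52,0,0,0,0.323,0],
  [0.209,-0.611,0,0,0,0.387,0],
  [0.278,-0.696,0,0,0,0.452,0],
  [0.278,-0.696,0,0,0,0.452,0],
])

```text
time: 20.9
tool_pos: [0.472, 0.1003, 0.1819]
ee_rot: [-3.141, 0.003, 0.102]
wrist_force: [0.8, 0.7, -13.5]
width: 0.0176
finger_force: 30.0
```

```bash
python3 - <<'E'
from pl import *
o=robot.get_obs();print(o['wrist_force'],o['wrist_torque'])
post=np.array([.5795,.1082]); p,R=cur(); v=p[:2]-post; print(p,'r',np.linalg.norm(v),'swing',np.arctan2(v[1],v[0])%(2*np.pi)-np.pi-.034)
E
```

```text
[  0.83354327   0.73587692 -13.5108286 ] [0.16216786 0.02096506 0.03097675]
[0.47198754 0.10028681 0.1819465 ] r 0.10780327808959524 swing 0.03947009800895332
```

servo_tool([
  [0,0,0.02,0,0,0,0],
  [0,0,0.04,0,0,0,0],
  [0,0,0.06,0,0,0,0],
  [0,0,0.08,0,0,0,0],
  [0,0,0.1,0,0,0,0],
  [0,0,0.12,0,0,0,0],
  [0,0,0.14,0,0,0,0],
  [0,0,0.16,0,0,0,0],
  [0,0,0.18,0,0,0,0],
  [0,0,0.2,0,0,0,0],
  [0,0,0.21,0,0,0,0],
  [0,0,0.22,0,0,0,0],
])

```text
time: 21.9
tool_pos: [0.4722, 0.099, 0.1612]
ee_rot: [3.141, 0.002, 0.102]
wrist_force: [-5.4, -0.4, -10.5]
width: 0.0172
finger_force: 30.0
```

servo_tool([
  [0,0,0.01,0,0,0,0],
  [0,0,0.02,0,0,0,0],
  [0,0,0.03,0,0,0,0],
  [0,0,0.04,0,0,0,0],
  [0,0,0.05,0,0,0,0],
  [0,0,0.06,0,0,0,0],
  [0,0,0.07,0,0,0,0],
  [0,0,0.08,0,0,0,0],
  [0,0,0.09,0,0,0,0],
  [0,0,0.1,0,0,0,0],
  [0,0,0.1,0,0,0,0],
])

```text
time: 22.82
tool_pos: [0.4721, 0.0991, 0.1554]
ee_rot: [3.141, 0.0, 0.102]
wrist_force: [-12.6, -1.3, 5.2]
width: 0.0175
finger_force: 30.0
```

servo_tool([
  [0,0,0,0,0,0,40],
  [0,0,0,0,0,0,40],
  [0,0,0,0,0,0,40],
  [0,0,-0.4,0,0,0,50],
  [0,0,-0.8,0,0,0,50],
  [0,0,-1,0,0,0,50],
  [0,0,-1,0,0,0,50],
])

```text
time: 23.4
tool_pos: [0.4771, 0.0995, 0.2598]
ee_rot: [3.141, -0.017, 0.102]
wrist_force: [-0.1, -0.8, 0.3]
width: 0.0496
finger_force: 0.0
```

servo_tool([
  [-0.8,1,0,0,0,0,50],
  [-0.8,1,0,0,0,0,50],
  [-0.8,1,0,0,0,0,50],
  [-0.8,1,0,0,0,0,50],
])

```text
time: 23.73
tool_pos: [0.402, -0.0126, 0.2521]
ee_rot: [3.138, -0.002, 0.095]
wrist_force: [0.7, 0.9, 0.8]
width: 0.0498
finger_force: 0.0
```

servo_tool([
  [-0.3,1,0,0,0,0,50],
  [-0.3,1,0,0,0,0,50],
  [-0.3,1,0,0,0,0,50],
  [-0.3,1,0,0,0,0,50],
])

```text
time: 24.07
tool_pos: [0.3841, -0.1142, 0.2515]
ee_rot: [3.139, -0.001, 0.096]
wrist_force: [0.4, -0.6, -0.2]
width: 0.05
finger_force: 0.0
```

```bash
cat > cov.py <<'E'
from fit import *
s3,c3=.5,np.sqrt(.75)
xc=np.array([s3,0,c3]); zc=np.array([-c3,0,s3])
CV=np.array([np.array([0,0,.026])+a*xc+b*np.array([0,1,0])+c*zc for a in(0,.066) for b in(-.015,.015) for c in(0,.024)])
def goldfit(fn,cam,px,p0):
    h=cv2.cvtColor(cv2.imread(fn),cv2.COLOR_BGR2HSV).astype(int)
    m=(h[...,0]>=19)&(h[...,0]<=27)&(h[...,1]>120)
    m=comp(m,px); return fit({cam:m},[CV],p0),m.sum()
if __name__=='__main__':
    im=cv2.imread('pics/t4.png');h=cv2.cvtColor(im,cv2.COLOR_BGR2HSV)
    print(h[190,405:415].tolist(),h[180,409].tolist(),h[205,380].tolist())
    for px,p0 in(((409,190),[.62,-.18,.09]),((440,186),[.62,-.24,.09])): print(goldfit('pics/t4.png','top',px,p0))
    S={}
    for px,p0 in(((313,312),[.62,-.18,.09]),((300,334),[.62,-.24,.09])): print(goldfit('pics/scene0.png','scene',px,p0))
E
python3 - <<'E'
from h import *
a=snap('top','t9.png')[:,:,::-1]; b=snap('scene','s9.png')[:,:,::-1]
A=cv2.resize(a[200:300,190:290],(400,400),interpolation=cv2.INTER_CUBIC);B=cv2.resize(b[150:270,280:400],(400,400),interpolation=cv2.INTER_CUBIC)
cv2.imwrite('pics/c9.png',np.hstack([A,B]))
E
python3 cov.py
```

```text
[[19, 202, 97], [20, 197, 101], [20, 194, 100], [19, 204, 85], [19, 200, 69], [19, 205, 72], [19, 195, 72], [20, 196, 73], [20, 203, 69], [18, 193, 58]] [19, 197, 136] [0, 0, 17]
((array([ 0.63612268, -0.17438019,  0.09997866]), np.float64(0.1332625431377754)), np.int64(410))
((array([ 0.64313807, -0.23892584,  0.07912247]), np.float64(0.13598273235144742)), np.int64(427))
((array([ 0.63396204, -0.17153821, -0.01234373]), np.float64(0.2367743213790371)), np.int64(243))
((array([ 0.6407786 , -0.23713157,  0.00951215]), np.float64(0.1869630183040717)), np.int64(273))
```

View pics/c9.png

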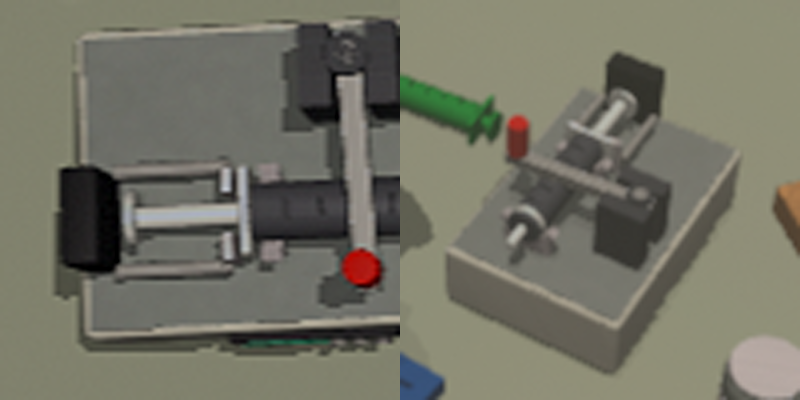

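The pump is done: the bar lies across the dark barrel with the flange in its slot. Two gold covers remain to be placed. I'll check the pocket positions numerically, then plan the first grasp at 45° tilt.

```bash
python3 - <<'E'
from pl import *
im=cv2.cvtColor(cv2.imread('pics/top0.png'),cv2.COLOR_BGR2GRAY).astype(np.float32)
c,s=np.cos(-.029),np.sin(-.029)
def samp(xs,ys):
    W=np.array([[.448+c*x-s*y,-.158+s*x+c*y,.018] for x,y in zip(xs,ys)]); q=proj('top',W).astype(np.float32)
    return cv2.remap(im,q[:,0].reshape(1,-1),q[:,1].reshape(1,-1),cv2.INTER_LINEAR).ravel()
ys=np.arange(-.104,.105,.002); pr=np.mean([samp(np.full(len(ys),x),ys) for x in np.linspace(-.02,.02,9)],0)
print([(int(round(y*1000)),int(v)) for y,v in zip(ys,pr)])
xs=np.arange(-.058,.059,.002)
for y0 in(-.062,0,.062):
    pr=np.mean([samp(xs,np.full(len(xs),y0+d)) for d in np.linspace(-.008,.008,7)],0); print(y0,[(int(round(x*1000)),int(v)) for x,v in zip(xs,pr)])
print(cur()[0])
plan([((.54,-.186,.17),.1,-.785,50,3),((.573,-.181,.129),.1,-.785,50,3)])
E
```

```text
[(-104, 117), (-102, 109), (-100, 85), (-98, 61), (-96, 60), (-94, 61), (-92, 62), (-90, 61), (-88, 61), (-86, 61), (-84, 63), (-82, 54), (-80, 35), (-78, 32), (-76, 50), (-74, 61), (-72, 62), (-70, 62), (-68, 61), (-66, 62), (-64, 62), (-62, 62), (-60, 62), (-58, 62), (-56, 62), (-54, 62), (-52, 62), (-50, 62), (-48, 62), (-46, 59), (-44, 58), (-42, 62), (-40, 62), (-38, 62), (-36, 62), (-34, 62), (-32, 62), (-30, 62), (-28, 62), (-26, 62), (-24, 62), (-22, 63), (-20, 54), (-18, 35), (-16, 39), (-14, 53), (-12, 61), (-10, 62), (-8, 62), (-6, 62), (-4, 62), (-2, 62), (0, 63), (2, 63), (4, 62), (6, 62), (8, 62), (10, 62), (12, 62), (14, 62), (16, 60), (18, 59), (20, 60), (22, 62), (24, 62), (26, 62), (28, 62), (30, 62), (32, 62), (34, 62), (36, 62), (38, 62), (40, 61), (42, 55), (44, 39), (46, 45), (48, 60), (50, 62), (52, 62), (54, 62), (56, 61), (58, 61), (60, 61), (62, 61), (64, 61), (66, 61), (68, 60), (70, 60), (72, 61), (74, 61), (76, 61), (78, 59), (80, 57), (82, 58), (84, 61), (86, 60), (88, 61), (90, 61), (92, 61), (94, 60), (96, 61), (98, 53), (100, 52), (102, 65), (104, 87)
[... 1399 characters left out ...]
, 62), (-30, 61), (-28, 61), (-26, 61), (-24, 61), (-22, 61), (-20, 61), (-18, 62), (-16, 61), (-14, 61), (-12, 61), (-10, 61), (-8, 61), (-6, 61), (-4, 61), (-2, 61), (0, 61), (2, 61), (4, 61), (6, 61), (8, 61), (10, 61), (12, 61), (14, 61), (16, 61), (18, 62), (20, 62), (22, 61), (24, 61), (26, 61), (28, 61), (30, 61), (32, 62), (34, 57), (36, 34), (38, 62), (40, 62), (42, 61), (44, 61), (46, 61), (48, 60), (50, 59), (52, 73), (54, 108), (56, 118), (58, 117)]
[ 0.38453048 -0.11114646  0.25154649]
5 x [0.999, 0.611, 0.555, 0.0, 0.339, -0.0, 50]
6 x [0.273, 0.289, 0.466, 0.0, 0.16, -0.0, 50]
5 x [-0.054, -0.017, 0.526, 0.0, -0.0, -0.0, 50]
end [ 0.573  -0.181   0.1289] [ 3.142 -0.785  0.1  ]
```

servo_tool([
  [1,0.6,0.55,0,0.34,0,50],
  [1,0.6,0.55,0,0.34,0,50],
  [1,0.6,0.55,0,0.34,0,50],
  [1,0.6,0.55,0,0.34,0,50],
  [1,0.6,0.55,0,0.34,0,50],
  [1,0.6,0.55,0,0.34,0,50],
])

```text
time: 24.67
tool_pos: [0.4883, -0.1587, 0.1934]
ee_rot: [-3.137, -0.532, 0.099]
wrist_force: [-0.0, 0.0, 0.5]
width: 0.0501
finger_force: 0.0
```

servo_tool([
  [0.27,0.29,0.47,0,0.16,0,50],
  [0.27,0.29,0.47,0,0.16,0,50],
  [0.27,0.29,0.47,0,0.16,0,50],
  [0.27,0.29,0.47,0,0.16,0,50],
  [0.27,0.29,0.47,0,0.16,0,50],
])

```text
time: 25.08
tool_pos: [0.5406, -0.184, 0.1721]
ee_rot: [3.139, -0.786, 0.105]
wrist_force: [0.8, 0.8, 0.2]
width: 0.05
finger_force: 0.0
```

```bash
python3 - <<'E'
from pl import *
o=robot.get_obs();print(cur()[0],o['ee_rot'],o['joint_positions'].round(3))
plan([((.573,-.181,.129),.1,-.785,50,3),((.630,-.1745,.0726),.1,-.785,50,3)])
E
```

```text
[ 0.54056548 -0.18401964  0.17207595] [ 3.13902418 -0.78564399  0.10547584] [-0.751 -0.251  1.983  0.707  0.961  0.433]
5 x [-0.074, 0.003, 0.535, -0.001, -0.0, 0.002, 50]
5 x [0.006, -0.008, 0.804, 0.0, -0.0, 0.0, 50]
end [ 0.63   -0.1745  0.0726] [ 3.141 -0.786  0.101]
```

servo_tool([
  [-0.07,0,0.27,0,0,0,50],
  [-0.07,0,0.54,0,0,0,50],
  [-0.07,0,0.54,0,0,0,50],
  [-0.07,0,0.54,0,0,0,50],
])

```text
time: 25.42
tool_pos: [0.5739, -0.1801, 0.1284]
ee_rot: [3.14, -0.786, 0.106]
wrist_force: [0.3, 0.2, 0.4]
width: 0.0497
finger_force: 0.0
```

servo_tool([
  [0,-0.01,0.2,0,0,0,50],
  [0,-0.01,0.4,0,0,0,50],
  [0,-0.01,0.6,0,0,0,50],
  [0,-0.01,0.72,0,0,0,50],
  [0,-0.01,0.8,0,0,0,50],
  [0,-0.01,0.8,0,0,0,50],
])

```text
time: 25.92
tool_pos: [0.6299, -0.1741, 0.0716]
ee_rot: [3.14, -0.787, 0.104]
wrist_force: [-0.4, 0.2, -0.3]
width: 0.0498
finger_force: 0.0
```

```bash
python3 - <<'E'
from pl import *
o=robot.get_obs();print(cur()[0],o['ee_rot'],o['joint_positions'].round(3),o['wrist_force'])
plan([((.630,-.1745,.0726),.1,-.785,50,3)])
a=snap('top','t10.png')[:,:,::-1]; b=snap('scene','s10.png')[:,:,::-1]
A=cv2.resize(a[140:260,370:470],(400,480),interpolation=cv2.INTER_CUBIC);B=cv2.resize(b[270:390,260:360],(400,480),interpolation=cv2.INTER_CUBIC)
cv2.imwrite('pics/c10.png',np.hstack([A,B]))
E
```

```text
[ 0.62988196 -0.17412796  0.07156003] [ 3.14000105 -0.78680708  0.10449644] [-0.594  0.048  1.938  0.817  0.673  0.342] [-0.3753218   0.16431792 -0.27115652]
4 x [0.008, 0.004, -0.007, -0.001, -0.001, 0.002, 50]
end [ 0.63   -0.1745  0.0726] [ 3.142 -0.785  0.1  ]
```

View pics/c10.png

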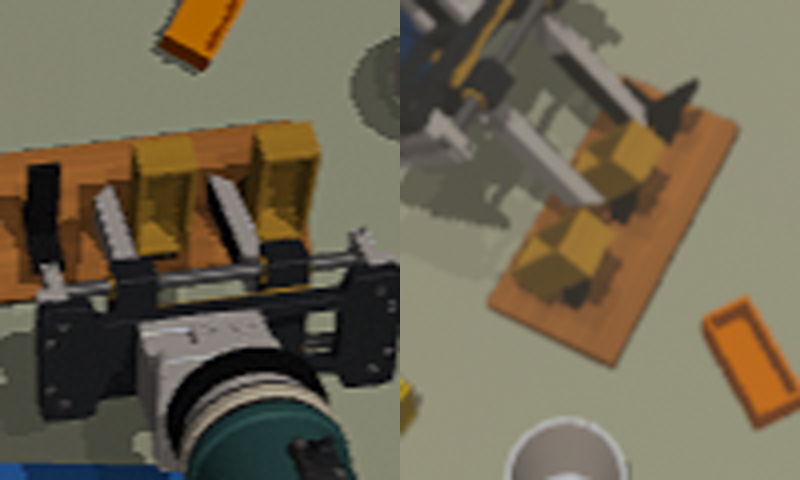

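The jaws straddle the middle gold cover (top crop 163,200), with the tongue clear. Close and slide it off.

servo_tool([
  [0,0,0,0,0,0,0],
  [0,0,0,0,0,0,0],
  [0,0,0,0,0,0,0],
  [0,0,0,0,0,0,0],
  [0,0,0,0,0,0,0],
  [0,0,0,0,0,0,0],
])

```text
time: 26.52
tool_pos: [0.6287, -0.1746, 0.071]
ee_rot: [3.14, -0.786, 0.103]
wrist_force: [-5.9, -0.6, 5.5]
width: 0.0297
finger_force: 30.0
```

servo_tool([
  [0.08,0,-0.02,0,0,0,0],
  [0.2,0,-0.05,0,0,0,0],
  [0.34,0,-0.09,0,0,0,0],
  [0.5,0,-0.3,0,0,0,0],
  [0.6,0,-0.6,0,0,0,0],
  [0.6,0,-0.8,0,0,0,0],
  [0.6,0,-0.8,0,0,0,0],
])

```text
time: 27.1
tool_pos: [0.6152, -0.177, 0.1741]
ee_rot: [3.134, -0.791, 0.106]
wrist_force: [0.5, -0.1, 0.9]
width: 0.0298
finger_force: 30.0
```

```bash
python3 - <<'E'
from pl import *
o=robot.get_obs();print(cur()[0],o['ee_rot'],o['joint_positions'].round(3),o['wrist_force'])
plan([((.454,-.096,.15),-.029,.262,0,3),((.4542,-.0965,.06),-.029,.262,0,3)])
E
```

```text
[ 0.61516764 -0.1770195   0.17414075] [ 3.13429987 -0.79120469  0.10615039] [-0.618 -0.108  1.862  0.666  0.854  0.541] [ 0.50979183 -0.08336927  0.88837989]
7 x [-0.999, -0.783, -0.739, -0.016, -0.54, 0.068, 0]
5 x [-0.309, -0.154, 0.066, -0.003, -0.13, 0.016, 0]
6 x [0.236, 0.005, 0.868, -0.0, 0.0, 0.0, 0]
end [ 0.4542 -0.0965  0.06  ] [-3.141  0.262 -0.028]
```

servo_tool([
  [-1,-0.78,-0.74,-0.016,-0.54,0.068,0],
  [-1,-0.78,-0.74,-0.016,-0.54,0.068,0],
  [-1,-0.78,-0.74,-0.016,-0.54,0.068,0],
  [-1,-0.78,-0.74,-0.016,-0.54,0.068,0],
  [-1,-0.78,-0.74,-0.016,-0.54,0.068,0],
  [-1,-0.78,-0.74,-0.016,-0.54,0.068,0],
  [-1,-0.78,-0.74,-0.016,-0.54,0.068,0],
  [-1,-0.78,-0.74,-0.016,-0.54,0.068,0],
])

```text
time: 27.77
tool_pos: [0.4866, -0.1098, 0.1472]
ee_rot: [-3.126, 0.071, 0.0]
wrist_force: [0.7, 0.6, -1.6]
width: 0.0295
finger_force: 30.0
```

```bash
python3 - <<'E'
from pl import *
plan([((.4542,-.0965,.13),-.029,.262,0,3)])
E
```

```text
5 x [-0.311, -0.13, 0.196, -0.007, -0.122, 0.019, 0]
end [ 0.4542 -0.0965  0.13  ] [ 3.141  0.263 -0.029]
```

servo_tool([
  [-0.31,-0.13,0.2,-0.007,-0.122,0.019,0],
  [-0.31,-0.13,0.2,-0.007,-0.122,0.019,0],
  [-0.31,-0.13,0.2,-0.007,-0.122,0.019,0],
  [-0.31,-0.13,0.2,-0.007,-0.122,0.019,0],
  [-0.31,-0.13,0.2,-0.007,-0.122,0.019,0],
  [-0.31,-0.13,0.2,-0.007,-0.122,0.019,0],
])

```text
time: 28.27
tool_pos: [0.4523, -0.0977, 0.1339]
ee_rot: [3.139, 0.252, -0.032]
wrist_force: [0.6, 0.1, 0.2]
width: 0.0295
finger_force: 30.0
```

```bash
cat > held.py <<'E'
from fit import *
from pl import cur,plan
def gold(im):
    h=cv2.cvtColor(im[:,:,::-1].copy(),cv2.COLOR_BGR2HSV).astype(int); return (h[...,0]>=17)&(h[...,0]<=27)&(h[...,1]>110)
def check(tag,hole):
    p,R=cur(); print(p,R.as_euler('xyz'))
    zc=p[2]-.0164-.012  # closed face z
    c0=np.array([p[0]-.0044,p[1],zc]); print('expected cover',c0)
    for cam in('top','scene'):
        m=gold(snap(cam,tag+cam+'.png')); q=proj(cam,c0+[0,0,.012])[0]
        n,l,st,ce=cv2.connectedComponentsWithStats(m.astype(np.uint8))
        i=[k for k in range(1,n) if np.hypot(*(ce[k]-q))<18 and st[k,4]>15]; mm=np.isin(l,i); print(cam,q.round(),mm.sum())
        if mm.sum()>50: print(fit({cam:mm},[box(-.033,.033,-.015,.015,zc,zc+.024)],[c0[0],c0[1],-.029]))
E
python3 - <<'E'
from held import *
check('h1',0)
b=cv2.imread('pics/h1scene.png');a=cv2.imread('pics/h1top.png')
A=cv2.resize(a[220:340,340:460],(400,400),interpolation=cv2.INTER_CUBIC);B=cv2.resize(b[200:320,200:320],(400,400),interpolation=cv2.INTER_CUBIC)
cv2.imwrite('pics/c11.png',np.hstack([A,B]))
E
```

```text
[ 0.45232434 -0.09765993  0.13386558] [ 3.13927335  0.25228882 -0.03226903]
expected cover [ 0.44792434 -0.09765993  0.10546558]
top [379. 278.] 302
(array([ 0.44147215, -0.09827192, -0.02766976]), np.float64(0.4614695340501792))
scene [265. 241.] 151
(array([ 0.46280801, -0.08923985, -0.93043549]), np.float64(0.558648849294729))
```

View pics/c11.png

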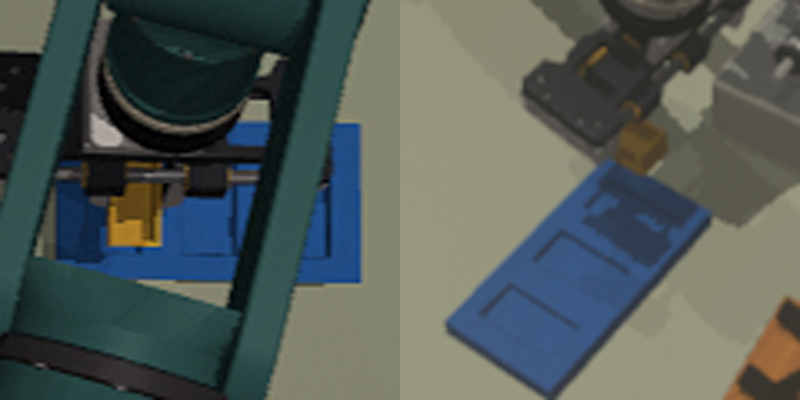

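```bash
python3 - <<'E'
from held import *
m=gold(cv2.imread('pics/h1top.png')[:,:,::-1]); m[:, :365]=0; m[:,395:]=0; m[:265]=0; m[300:]=0
ys,xs=np.nonzero(m); print(ys.max(),[ (int(y),int(xs[ys==y].min()),int(xs[ys==y].max())) for y in range(ys.max()-10,ys.max()+1)])
for z in(.1055,.13): print(z,ray('top',(380.2,ys.max()+.5),z), ray('top',(372,290),z)[1], ray('top',(388.,290),z)[1])
E
```

```text
293 [(283, 372, 387), (284, 372, 387), (285, 372, 387), (286, 372, 387), (287, 372, 387), (288, 373, 387), (289, 373, 387), (290, 373, 387), (291, 373, 387), (292, 373, 387), (293, 373, 387)]
0.1055 [ 0.41744809 -0.10009669  0.1055    ] -0.08371526366327713 -0.11600533624821077
0.13 [ 0.41715178 -0.09748078  0.13      ] -0.08148909026590755 -0.1130109330713851
```

```bash
python3 - <<'E'
from held import *
plan([((.452,-.0967,.055),-.029,.262,0,3),((.452,-.0967,.037),-.029,.262,0,3)])
E
```

```text
5 x [0.194, -0.012, 0.766, 0.001, -0.006, -0.002, 0]
4 x [0.047, 0.0, 0.174, 0.0, 0.0, -0.0, 0]
end [ 0.452  -0.0967  0.037 ] [ 3.142  0.262 -0.029]
```

servo_tool([
  [0.1,-0.01,0.4,0,-0.006,0,0],
  [0.19,-0.01,0.77,0,-0.006,0,0],
  [0.19,-0.01,0.77,0,-0.006,0,0],
  [0.19,-0.01,0.77,0,-0.006,0,0],
  [0.19,-0.01,0.77,0,-0.006,0,0],
  [0.19,-0.01,0.77,0,-0.006,0,0],
])

```text
time: 28.87
tool_pos: [0.4529, -0.097, 0.0564]
ee_rot: [3.138, 0.26, -0.032]
wrist_force: [0.1, -0.0, 0.3]
width: 0.0299
finger_force: 30.0
```

servo_tool([
  [0.01,0,0.04,0,0,0,0],
  [0.02,0,0.08,0,0,0,0],
  [0.03,0,0.12,0,0,0,0],
  [0.04,0,0.16,0,0,0,0],
  [0.04,0,0.16,0,0,0,0],
  [0.04,0,0.16,0,0,0,0],
])

```text
time: 29.37
tool_pos: [0.4508, -0.0964, 0.0372]
ee_rot: [3.14, 0.265, -0.032]
wrist_force: [-0.3, 0.2, 2.5]
width: 0.0299
finger_force: 30.0
```

servo_tool([
  [0,0,0,0,0,0,45],
  [0,0,0,0,0,0,45],
  [0,0,0,0,0,0,45],
  [0,0,-0.3,0,0,0,45],
  [0,0,-0.7,0,0,0,50],
  [0,0,-1,0,0,0,50],
  [0,0,-1,0,0,0,50],
])

```text
time: 29.95
tool_pos: [0.4814, -0.0981, 0.1401]
ee_rot: [3.136, 0.253, -0.032]
wrist_force: [1.0, 0.0, 0.8]
width: 0.0499
finger_force: 0.0
```

```bash
python3 - <<'E'
from held import *
plan([((.545,-.250,.175),.1,-.785,50,3),((.58,-.2445,.129),.1,-.785,50,3)])
E
```

```text
6 x [0.384, 0.999, -0.334, 0.017, 0.44, -0.056, 50]
6 x [0.218, 0.517, -0.034, 0.009, 0.22, -0.027, 50]
5 x [-0.075, -0.02, 0.575, 0.0, -0.0, -0.0, 50]
end [ 0.58   -0.2445  0.129 ] [-3.141 -0.785  0.1  ]
```

servo_tool([
  [0.38,1,-0.35,0.017,0.44,-0.056,50],
  [0.38,1,-0.35,0.017,0.44,-0.056,50],
  [0.38,1,-0.35,0.017,0.44,-0.056,50],
  [0.38,1,-0.35,0.017,0.44,-0.056,50],
  [0.38,1,-0.35,0.017,0.44,-0.056,50],
  [0.38,1,-0.35,0.017,0.44,-0.056,50],
  [0.38,1,-0.35,0.017,0.44,-0.056,50],
])

```text
time: 30.53
tool_pos: [0.5158, -0.1979, 0.1544]
ee_rot: [-3.119, -0.424, 0.044]
wrist_force: [0.1, -0.5, -0.4]
width: 0.0501
finger_force: 0.0
```

servo_tool([
  [0.22,0.52,0,0.009,0.22,-0.027,50],
  [0.22,0.52,0,0.009,0.22,-0.027,50],
  [0.22,0.52,0,0.009,0.22,-0.027,50],
  [0.22,0.52,0,0.009,0.22,-0.027,50],
  [0.22,0.52,0,0.009,0.22,-0.027,50],
  [0.22,0.52,0,0.009,0.22,-0.027,50],
])

```text
time: 31.03
tool_pos: [0.5433, -0.2493, 0.1665]
ee_rot: [-3.135, -0.771, 0.095]
wrist_force: [0.1, -0.4, 0.0]
width: 0.0498
finger_force: 0.0
```

```bash
python3 - <<'E'
from held import *
plan([((.58,-.2445,.129),.1,-.785,50,3)]); print(cur()[0])
c0=np.array([.4498,-.0965,.010])
for cam in('top','scene'):
    m=gold(snap(cam,'p1'+cam+'.png')); q=proj(cam,c0+[0,0,.012])[0]
    n,l,st,ce=cv2.connectedComponentsWithStats(m.astype(np.uint8)); i=[k for k in range(1,n) if np.hypot(*(ce[k]-q))<15 and st[k,4]>15]; mm=np.isin(l,i); print(cam,q.round(),mm.sum())
    if mm.sum()>50:
        for zb in(.010,.018): print(zb,fit({cam:mm},[box(-.033,.033,-.015,.015,max(zb,.018),zb+.024)],[c0[0],c0[1],-.029]))
E
```

```text
5 x [0.004, -0.009, 0.526, -0.002, 0.009, -0.002, 50]
end [ 0.58   -0.2445  0.129 ] [-3.141 -0.785  0.1  ]
[ 0.54333242 -0.24928986  0.16648262]
top [374. 279.] 425
0.01 (array([ 0.44853963, -0.09708588, -0.029898  ]), np.float64(0.0685627919758175))
0.018 (array([ 0.44820387, -0.09660124, -0.04210025]), np.float64(0.08664696399785066))
scene [269. 263.] 295
0.01 (array([ 0.44659074, -0.09626324, -0.06555704]), np.float64(0.09289617486338797))
0.018 (array([ 0.45156742, -0.09898452, -0.08343548]), np.float64(0.19593440382644345))
```

The first cover is seated: the fits favour the home height in both cameras. Now the second cover.

servo_tool([
  [0,-0.01,0.27,0,0.009,0,50],
  [0,-0.01,0.53,0,0.009,0,50],
  [0,-0.01,0.53,0,0.009,0,50],
  [0,-0.01,0.53,0,0.009,0,50],
])

```text
time: 31.47
tool_pos: [0.5801, -0.2431, 0.1274]
ee_rot: [-3.133, -0.785, 0.097]
wrist_force: [-0.0, 0.1, -0.2]
width: 0.0501
finger_force: 0.0
```

```bash
python3 - <<'E'
from held import *
plan([((.637,-.239,.0726),.1,-.785,50,3)]); print(cur()[0])
E
```

```text
5 x [0.016, 0.021, 0.791, -0.004, -0.0, -0.002, 50]
end [ 0.637  -0.239   0.0726] [ 3.141 -0.785  0.101]
[ 0.58007752 -0.24306852  0.12744136]
```

servo_tool([
  [0.016,0.02,0.2,-0.004,0,0,50],
  [0.016,0.02,0.4,-0.004,0,0,50],
  [0.016,0.02,0.6,-0.004,0,0,50],
  [0.016,0.02,0.72,-0.004,0,0,50],
  [0.016,0.02,0.79,-0.004,0,0,50],
  [0.016,0.02,0.79,-0.004,0,0,50],
])

```text
time: 31.97
tool_pos: [0.6369, -0.2402, 0.0736]
ee_rot: [-3.141, -0.787, 0.096]
wrist_force: [0.3, 0.4, -0.9]
width: 0.05
finger_force: 0.0
```

servo_tool([
  [0,0,0,0,0,0,0],
  [0,0,0,0,0,0,0],
  [0,0,0,0,0,0,0],
  [0,0,0,0,0,0,0],
  [0,0,0,0,0,0,0],
  [0,0,0,0,0,0,0],
])

```text
time: 32.47
tool_pos: [0.6363, -0.241, 0.0745]
ee_rot: [3.141, -0.788, 0.095]
wrist_force: [-5.6, 0.5, 5.6]
width: 0.0294
finger_force: 29.7
```

servo_tool([
  [0.08,0,-0.02,0,0,0,0],
  [0.2,0,-0.05,0,0,0,0],
  [0.34,0,-0.09,0,0,0,0],
  [0.5,0,-0.3,0,0,0,0],
  [0.6,0,-0.6,0,0,0,0],
  [0.6,0,-0.8,0,0,0,0],
  [0.6,0,-0.8,0,0,0,0],
])

```text
time: 33.05
tool_pos: [0.6224, -0.2436, 0.1773]
ee_rot: [3.134, -0.792, 0.099]
wrist_force: [1.0, 0.1, 0.1]
width: 0.03
finger_force: 29.6
```

```bash
python3 - <<'E'
from held import *
plan([((.453,-.1585,.14),-.029,.262,0,3)]); print(cur()[0])
E
```

```text
7 x [-0.999, -0.724, -0.636, -0.013, -0.482, 0.057, 0]
6 x [-0.479, -0.241, 0.092, -0.005, -0.188, 0.023, 0]
end [ 0.453  -0.1585  0.14  ] [ 3.141  0.261 -0.029]
[ 0.62237139 -0.24356209  0.17733551]
```

servo_tool([
  [-1,-0.72,-0.64,-0.013,-0.48,0.057,0],
  [-1,-0.72,-0.64,-0.013,-0.48,0.057,0],
  [-1,-0.72,-0.64,-0.013,-0.48,0.057,0],
  [-1,-0.72,-0.64,-0.013,-0.48,0.057,0],
  [-1,-0.72,-0.64,-0.013,-0.48,0.057,0],
  [-1,-0.72,-0.64,-0.013,-0.48,0.057,0],
  [-1,-0.72,-0.64,-0.013,-0.48,0.057,0],
  [-1,-0.72,-0.64,-0.013,-0.48,0.057,0],
])

```text
time: 33.72
tool_pos: [0.5007, -0.1803, 0.1441]
ee_rot: [-3.122, -0.029, 0.009]
wrist_force: [-0.4, 0.4, -0.8]
width: 0.0297
finger_force: 29.6
```

servo_tool([
  [-0.48,-0.24,0.09,-0.005,-0.188,0.023,0],
  [-0.48,-0.24,0.09,-0.005,-0.188,0.023,0],
  [-0.48,-0.24,0.09,-0.005,-0.188,0.023,0],
  [-0.48,-0.24,0.09,-0.005,-0.188,0.023,0],
  [-0.48,-0.24,0.09,-0.005,-0.188,0.023,0],
  [-0.48,-0.24,0.09,-0.005,-0.188,0.023,0],
  [-0.48,-0.24,0.09,-0.005,-0.188,0.023,0],
])

```text
time: 34.3
tool_pos: [0.4514, -0.1577, 0.1369]
ee_rot: [-3.136, 0.262, -0.027]
wrist_force: [-0.1, -0.9, -0.8]
width: 0.0295
finger_force: 29.6
```

```bash
python3 - <<'E'
from held import *
p,R=cur(); print(p,R.as_euler('xyz'))
q=proj('top',[p[0]-.035,p[1],p[2]-.004])[0]; print(q)
m=gold(snap('top','h2top.png')); k=np.zeros_like(m); u,v=np.round(q).astype(int); k[v-15:v+10,u-15:u+15]=1; m&=k
ys,xs=np.nonzero(m); print([ (int(y),int(xs[ys==y].min()),int(xs[ys==y].max())) for y in sorted(set(ys))[-8:]])
e=ys.max()+.5; r=ys==ys.max()-4; a,b=xs[r].min()-.5,xs[r].max()+.5
z=p[2]-.004; print('end x',ray('top',((a+b)/2,e),z),'exp',p[0]-.0022-.033)
plan([((.4502,-.1587,.055),-.029,.262,0,3)])
E
```

```text
[ 0.45141361 -0.15774248  0.13693355] [-3.13634548  0.26187435 -0.02738786]
[411.07272927 293.5229336 ]
[(288, 402, 417), (289, 402, 417), (290, 402, 417), (291, 402, 417), (292, 404, 417), (293, 406, 417), (294, 409, 417), (295, 412, 417)]
end x [ 0.41258875 -0.15453895  0.13293355] exp 0.41621361024026293
5 x [0.2, 0.014, 0.796, -0.003, -0.0, 0.001, 0]
end [ 0.4502 -0.1587  0.055 ] [ 3.142  0.262 -0.029]
```

```bash
python3 - <<'E'
from held import *
im=cv2.imread('pics/h2top.png')[:,:,::-1]
for y in range(288,299): print(y,[tuple(int(c) for c in im[y,x]) for x in(401,405,409,413,416,419)])
E
```

```text
288 [(44, 51, 71), (178, 131, 43), (180, 144, 49), (111, 80, 25), (88, 68, 21), (51, 85, 131)]
289 [(43, 50, 70), (176, 128, 41), (179, 142, 49), (113, 82, 30), (88, 68, 20), (25, 75, 144)]
290 [(43, 48, 70), (177, 129, 43), (179, 142, 46), (113, 82, 29), (88, 67, 20), (25, 76, 143)]
291 [(45, 61, 64), (178, 129, 42), (180, 143, 49), (113, 81, 26), (87, 68, 17), (24, 75, 143)]
292 [(40, 72, 70), (167, 124, 44), (181, 144, 48), (114, 82, 29), (87, 67, 19), (23, 75, 140)]
293 [(40, 70, 68), (54, 77, 69), (186, 145, 46), (86, 61, 17), (83, 64, 17), (25, 77, 143)]
294 [(39, 68, 66), (39, 72, 72), (120, 110, 60), (165, 130, 42), (173, 138, 43), (26, 75, 142)]
295 [(40, 69, 66), (42, 74, 72), (33, 70, 72), (155, 125, 44), (179, 138, 37), (28, 77, 142)]
296 [(40, 70, 68), (43, 75, 72), (40, 72, 72), (32, 70, 83), (21, 74, 150), (32, 79, 140)]
297 [(38, 68, 65), (42, 73, 70), (43, 75, 72), (41, 73, 70), (40, 73, 77), (31, 77, 139)]
298 [(38, 68, 66), (43, 74, 71), (42, 73, 71), (42, 74, 70), (43, 73, 68), (39, 75, 107)]
```

```bash
python3 - <<'E'
from held import *
plan([((.4536,-.1582,.055),-.029,.262,0,3),((.4536,-.1582,.037),-.029,.262,0,3)])
E
```

```text
5 x [0.233, 0.008, 0.787, -0.003, -0.0, 0.001, 0]
4 x [0.046, -0.0, 0.174, 0.0, -0.0, -0.0, 0]
end [ 0.4536 -0.1582  0.037 ] [ 3.142  0.262 -0.029]
```

servo_tool([
  [0.12,0.008,0.4,0,0,0,0],
  [0.23,0.008,0.79,0,0,0,0],
  [0.23,0.008,0.79,0,0,0,0],
  [0.23,0.008,0.79,0,0,0,0],
  [0.23,0.008,0.79,0,0,0,0],
  [0.23,0.008,0.79,0,0,0,0],
])

```text
time: 34.85
tool_pos: [0.4553, -0.1587, 0.0571]
ee_rot: [-3.138, 0.259, -0.027]
wrist_force: [0.4, -1.5, -0.2]
width: 0.0297
finger_force: 29.6
```

servo_tool([
  [0.01,0,0.04,0,0,0,0],
  [0.02,0,0.08,0,0,0,0],
  [0.03,0,0.12,0,0,0,0],
  [0.04,0,0.16,0,0,0,0],
  [0.04,0,0.16,0,0,0,0],
  [0.04,0,0.16,0,0,0,0],
])

```text
time: 35.35
tool_pos: [0.4533, -0.1576, 0.0385]
ee_rot: [-3.136, 0.264, -0.026]
wrist_force: [-1.2, 1.5, 5.8]
width: 0.0297
finger_force: 29.8
```

servo_tool([
  [0,0,0,0,0,0,45],
  [0,0,0,0,0,0,45],
  [0,0,0,0,0,0,45],
  [0,0,-0.3,0,0,0,45],
  [0,0,-0.7,0,0,0,50],
  [0,0,-1,0,0,0,50],
  [0,0,-1,0,0,0,50],
])

```text
time: 35.93
tool_pos: [0.4836, -0.1604, 0.1407]
ee_rot: [-3.141, 0.252, -0.027]
wrist_force: [0.2, -1.0, 0.3]
width: 0.0501
finger_force: 0.0
```

servo_tool([
  [0,1,-1,0,0.17,0,50],
  [0,1,-1,0,0.17,0,50],
  [0,1,-1,0,0.17,0,50],
  [0,1,-1,0,0.17,0,50],
])

```text
time: 36.27
tool_pos: [0.502, -0.2637, 0.2341]
ee_rot: [-3.141, -0.009, -0.032]
wrist_force: [0.2, -0.7, 0.5]
width: 0.0504
finger_force: 0.0
```

servo_tool([
  [-0.5,1,0,0,0,0,50],
  [-0.5,1,0,0,0,0,50],
  [-0.5,1,0,0,0,0,50],
  [-0.5,1,0,0,0,0,50],
])

```text
time: 36.6
tool_pos: [0.4466, -0.363, 0.2279]
ee_rot: [-3.137, 0.0, -0.035]
wrist_force: [-0.6, 0.2, -0.3]
width: 0.0499
finger_force: 0.0
```

servo_tool([
  [-0.5,1,0,0,0,0,50],
  [-0.5,1,0,0,0,0,50],
  [-0.5,1,0,0,0,0,50],
  [-0.5,1,0,0,0,0,50],
  [-0.5,1,0,0,0,0,50],
])

```text
time: 37.02
tool_pos: [0.3964, -0.4574, 0.2274]
ee_rot: [-3.134, -0.002, -0.03]
wrist_force: [0.1, 0.2, 0.3]
width: 0.05
finger_force: 0.0
```

```bash
python3 - <<'E'
from held import *
print(cur()[0])
for h in([.4498,-.0965],[.448,-.158]):
  c0=np.array(h+[.010])
  for cam in('top','scene'):
    m=gold(snap(cam,'p2'+cam+'.png')); q=proj(cam,c0+[0,0,.012])[0]
    n,l,st,ce=cv2.connectedComponentsWithStats(m.astype(np.uint8)); i=[k for k in range(1,n) if np.hypot(*(ce[k]-q))<12 and st[k,4]>15]; mm=np.isin(l,i); print(cam,q.round(),mm.sum())
    if mm.sum()>50:
        for zb in(.010,.018): print(zb,fit({cam:mm},[box(-.033,.033,-.015,.015,max(zb,.018),zb+.024)],[c0[0],c0[1],-.029]))
b=cv2.imread('pics/p2scene.png');a=cv2.imread('pics/p2top.png')
A=cv2.resize(a[230:330,340:460],(480,400),interpolation=cv2.INTER_CUBIC)[:,40:440];B=cv2.resize(b[230:330,205:305],(400,400),interpolation=cv2.INTER_CUBIC)
cv2.imwrite('pics/c12.png',np.hstack([A,B]))
E
```

```text
[ 0.39639306 -0.45744245  0.22737463]
top [374. 279.] 420
0.01 (array([ 0.44933089, -0.09665587, -0.01721905]), np.float64(0.06562847608453837))
0.018 (array([ 0.44903242, -0.09637068, -0.01644647]), np.float64(0.10292350820985185))
scene [269. 263.] 280
0.01 (array([ 0.44705238, -0.09557882, -0.04407776]), np.float64(0.13489906832298137))
0.018 (array([ 0.44868053, -0.09700399, -0.08867732]), np.float64(0.2303196974905466))
top [402. 280.] 452
0.01 (array([ 0.44951783, -0.15856035, -0.02642102]), np.float64(0.04417670682730923))
0.018 (array([ 0.44874633, -0.15753631, -0.05658371]), np.float64(0.07139188495120696))
scene [254. 279.] 311
0.01 (array([ 0.44601274, -0.15731174, -0.05613629]), np.float64(0.09882654932159884))
0.018 (array([ 0.44873763, -0.15840645, -0.09266286]), np.float64(0.1867538838920687))
```

View pics/c12.png

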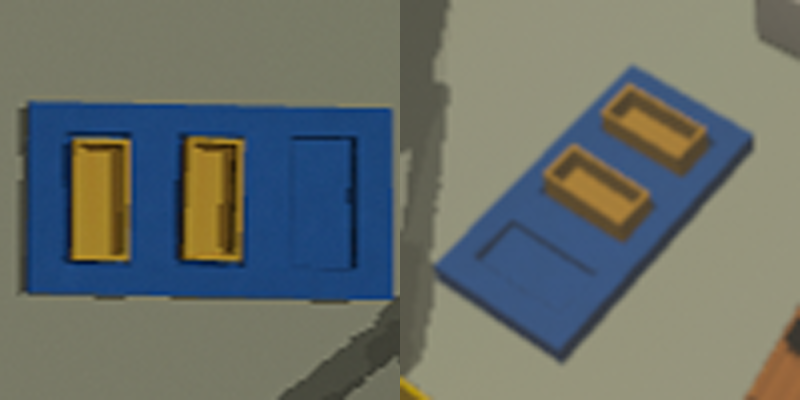

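Both covers sit home and open side up (crop 100,200 and 213,200), and the third pocket is rightly empty. Handing in.

```bash
python3 -c "
from bench import robot
print(robot.close_job())"
```

```text
the job is handed in; nothing more can be done
None
```

I handed the job in at about 37 s: the full syringe is clamped in the pump with its flange in the slot, the empty one is in the yellow bin, and both gold covers in the rack are home in the nest, open side up. I never touched the tin, cork block or cup, and the hand-in returned no verdict.

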